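Gauge the gel-casting plates and set the short ones aside

ROBOT

A 6-joint arm with a two-finger parallel gripper is mounted at the origin on a cart in front of the work surface, level with it; the furniture and walls round the work are solid. World frame = base frame: x ahead of the robot, y to its left, z up, the work surface at z = 0. Lengths are in mm, angles in rad, forces in N, time in s.
With the tool pointing down it reaches from about 275 to 825 mm from the base axis. Payload 5.2 kg.
Tool frame: the origin (TCP) lies at the very end of the fingers, on their centre line; the grasp point (between the pads) lies 19 mm behind it; z points along the fingers, y is the direction in which the jaws open and shut (so a half turn about z gives the same grasp; the last joint's range is limited). The gripper opens to 93 mm and grips with 3 to 60 N. Pads are 15 mm wide; open, the fingers measure 128 mm over their backs; the gripper's body (75 mm by 188 mm) begins 65 mm behind the grasp point.
Start: joints at [-1.369, 0.259, 1.535, -0, 1.348, -0.203], TCP at [216.63, -505.546, 218.653] pointing down, gripper open.
Joint ranges: [-3.14, 3.14], [-0.91, 2.08], [0.19, 2.58], [-1.22, 4.36], [0.22, 2.71], [-3.12, 3.12]. Speed limits (rad/s): [2.57, 2.57, 3.14, 3.14, 3.14, 3.14].

INTERFACE

Orientations are given as [roll, pitch, yaw] about the fixed x, y, z axes, in that order (R = Rz(yaw) Ry(pitch) Rx(roll)).
In Python, from bench import robot gives the robot as it stands. The module is installed in compiled form; this text tells all that it offers. Calls block until the motion is done:
- robot.move_ptp(position, orientation): joint-space move of the TCP to a pose.
- robot.move_linear(position, ori=None, speed=150, f_stop=None): straight line of the TCP; ori=None keeps the orientation; speed is the mean speed in mm/s. With f_stop (N) it stops when the force on the tool has changed by that much, and returns True; else False.
- robot.move_j(angles): joint-space move.
- robot.move_gripper(opening): opening from 0.0 (shut) to 1.0 (fully open); the grip force is fixed at half the most; returns when the fingers have stopped.
- robot.sleep(seconds).
- robot.inverse_kinematics(position, orientation): joint angles nearest the present ones, or None.
- robot.get_image(name): name is "side" or "top"; returns a dict with "img" (420x560x3 uint8, blue, green, red), "fovy" (degrees; the focal length in pixels is half the picture's height over the tangent of half this angle, whatever the lens; pixels are square), "cx", "cy" (the principal point, pixels), "k1" (the pictures are not rectified: a ray, as slopes to the right and down, at radius r is drawn at 1 + k1 r^2 times it, then the intrinsics apply), "eye" and "orientation" of the camera in the world. Camera axes: x right, y down, z forward; pixel columns grow to the right and rows downward; lengths in mm; the calibration is good to about 2 mm. A picture is of the moment at which its call begins. There is no depth.
A pose or a line that the arm cannot do raises robot.MotionError and nothing moves.
- robot.hand_in(): hands the job in, once; it reports no verdict.
Readings, each from a call of its own:
- robot.current_t(): time.
- robot.current_qpos(): joint angles.
- robot.current_joint_vel(): joint speeds.
- robot.current_joint_efforts(): joint torques, N m.
- robot.current_tcp_pos(): TCP position.
- robot.current_eef_rot(): TCP orientation.
- robot.current_contact_force(): force on the tool from outside, world axes, zero at the start.
- robot.current_ft_torque(): the same for the moment, N m.
- robot.current_gripper_width(): opening from 0.0 (shut) to 1.0 (fully open).
Only numpy, scipy, OpenCV 4.12 (cv2) and the standard library are available. Lean on these libraries where they do the work, as an engineer would, in place of code of your own. Each camera call takes 0.05 s, during which the arm holds its last target.

TASK

Check the length of each glass plate on the draining rack, working from the one nearest you to the farthest so that the readings are logged in order: lay it on the gauge bed with one end against the anvil, swing the spring clip in so its pad presses on the plate, and slide the jaw in gently until its sprung tip is about halfway in and the plate is pinched between tip and anvil. Then slide the jaw back and swing the clip clear before lifting the plate off and, before you take the next one, lay the plate flat back on the rack if it is full length (100 mm) or in the steel tray if it is short (94 mm). Leave the gauge with the jaw fully back and the clip parked, and do not disturb the red-capped specimen cup, the marker or the tally counter.

Things in the scene. Friction and masses are not known exactly. Their poses are not given: they have to be found in the camera images.
- plate_a: glass plate with one frosted end, 60 mm wide (its x), 6 mm thick, and either 100 mm (full length) or 94 mm (short, reground after a chip) long (its y); which, only measuring tells. Origin: centre of its underside, z up through the thickness. 90 g. Starts on the rack place nearest the robot (rack x = -85 mm), long side across the two rails; this one or the other plate of that place is present
- plate_b: glass plate with one frosted end, 60 mm wide (its x), 6 mm thick, and either 100 mm (full length) or 94 mm (short, reground after a chip) long (its y); which, only measuring tells. Origin: centre of its underside, z up through the thickness. 90 g. Starts on the rack place nearest the robot (rack x = -85 mm), long side across the two rails; this one or the other plate of that place is present
- plate_c: glass plate with one frosted end, 60 mm wide (its x), 6 mm thick, and either 100 mm (full length) or 94 mm (short, reground after a chip) long (its y); which, only measuring tells. Origin: centre of its underside, z up through the thickness. 90 g. Starts on the middle rack place (rack x = 0), long side across the two rails; may be absent
- plate_d: glass plate with one frosted end, 60 mm wide (its x), 6 mm thick, and either 100 mm (full length) or 94 mm (short, reground after a chip) long (its y); which, only measuring tells. Origin: centre of its underside, z up through the thickness. 90 g. Starts on the rack place farthest from the robot (rack x = +85 mm), long side across the two rails; may be absent
- rack: grey plastic draining rack, fixed: two rails along its x (262 mm long, 10 mm wide, at y = +-34 mm, top 25 mm high), open between them below a plate; three places at x = -85, 0, +85 mm parted by fins 7 mm tall at x = +-42.5 and +-127.5 mm. Origin: centre of the underside; x points away from the robot
- tray: loose shallow stainless tray for short plates, 225 (x) x 150 (y) x 14 mm high outside, walls and floor 3 mm; it holds two plates side by side, long sides along its y, at x = +-52 mm. Origin: centre of the underside
- gauge: bench length gauge, fixed. Origin: centre of the underside; x away from the robot at yaw 0, y along the measuring axis towards the anvil. Grey base 110 (x) x 256 (y) mm, top 12 mm high; on it a steel bed bar 40 mm wide (x), its top 30 mm high, on which a plate lies with 10 mm overhanging at either side, centred at x = 0 to 2 mm, its end at the anvil face, y = +80 mm
- stop_pin (a point): top of an 8 mm stop pin for the plate's near edge, 42 mm above the gauge's underside, at gauge x = -34.5, y = +62 mm (its side towards the plate is at x = -30.5). The clip's pad, swinging in, nudges the plate against this pin
- anvil: fixed steel anvil block on the gauge's +y end, 46 x 32 mm, top 46.5 mm high; carries the clip's pivot screw. Origin: centre of its underside, 16 mm behind the face that a plate's end touches (gauge y = +80 mm)
- tip_pad: steel pad 20 mm wide on the end of the jaw's sprung tip, which touches the plate's other end; origin on its back, 4 mm behind the face
- tip_face (a point): middle of the pad's face; the length measured is 80 mm minus its y in the gauge's frame
- jaw (a joint): jaw carriage's travel along the gauge's y (m): 0 fully back (tip face 128 mm from the anvil face, tip out), 0.045 fully in. Held by about 4 N of friction wherever it is left. Any start from 0 to 0.03
- jaw_tip (a joint): how far the sprung tip is pressed in (m): 0 out, 0.008 fully in and hard; 0.8 N per mm. Halfway in is 0.004
- jaw_post (a point): grip point on the upright round post of the jaw carriage, 12 mm thick, standing 30 mm high on the carriage top (54 to 84 mm above the gauge's underside; the point is at 72 mm); pinch it from above and slide it
- clip (a joint): swing of the spring clip about its pivot screw (rad), clockwise from above: 0 parked, leaf pointing along the gauge's +x, clear of the bed; 1.57 leaf pointing along -y over the plate, pad on the plate; stop at 1.66. Stays where left (0.05 N m of friction). Any start from 0 to 1.1
- clip_pivot (a point): on the clip's pivot axis, at the knob's height; at gauge x = 0, y = +96 mm
- clip_knob (a point): grip point on the clip's upright round knob, 12 mm thick, 28 mm from the pivot on the side opposite the leaf (51 to 74 mm above the gauge's underside; the point is at 63 mm)
- clip_toe: round black pad of 16 mm under the clip leaf's end, 40 mm from the pivot; origin at its lowest point. Rides up over the plate's edge and presses the plate with about 1.2 N; slippery (friction 0.25)
- sample_cup_1: red-capped specimen cup 60 mm across, 70 mm tall, bystander: leave alone
- marker_red: marker pen 125 mm long, bystander: leave alone
- tally_counter: hand tally counter 72 x 50 x 22 mm, bystander: leave alone

How it is judged (in metres and radians):
On the way, in this order (a step that is already met when the one before it is completed fails the run):
1. the nearest plate is measured: clip pad pressing on it, and the jaw's sprung tip pressing it square against the anvil (((contact force between plate_a and tip_pad above 1.2 N and contact force between plate_a and anvil above 0.5 N and contact force between plate_a and clip_toe above 0.4 N and angle between the y axis of plate_a and the y axis of gauge, either way round below 0.08 rad) or (contact force between plate_b and tip_pad above 1.2 N and contact force between plate_b and anvil above 0.5 N and contact force between plate_b and clip_toe above 0.4 N and angle between the y axis of plate_b and the y axis of gauge, either way round below 0.08 rad))), for 0.3 s.
2. the nearest plate is freed from the clip and put away: full length back on the rack, short in the tray (((z of plate_a in the frame of rack between 0.022 and 0.029 m and angle between plate_a's own z axis and vertical below 0.06 rad and x of plate_a in the frame of rack between -0.125 and 0.125 m and y of plate_a in the frame of rack between -0.02 and 0.02 m and linear speed of plate_a below 0.03 m/s and contact force between plate_a and the fingers below 0.1 N) or (z of plate_b in the frame of tray between -0.003 and 0.02 m and angle between plate_b's own z axis and vertical below 0.2 rad and x of plate_b in the frame of tray between -0.09 and 0.09 m and y of plate_b in the frame of tray between -0.05 and 0.05 m and linear speed of plate_b below 0.03 m/s and contact force between plate_b and the fingers below 0.1 N))), for 0.2 s.
3. the middle plate is measured: clip pad pressing on it, and the jaw's sprung tip pressing it square against the anvil ((contact force between plate_c and tip_pad above 1.2 N and contact force between plate_c and anvil above 0.5 N and contact force between plate_c and clip_toe above 0.4 N and angle between the y axis of plate_c and the y axis of gauge, either way round below 0.08 rad)), for 0.3 s.
4. the middle plate is freed from the clip and put away: full length back on the rack, short in the tray ((z of plate_c in the frame of tray between -0.003 and 0.02 m and angle between plate_c's own z axis and vertical below 0.2 rad and x of plate_c in the frame of tray between -0.09 and 0.09 m and y of plate_c in the frame of tray between -0.05 and 0.05 m and linear speed of plate_c below 0.03 m/s and contact force between plate_c and the fingers below 0.1 N)), for 0.2 s.
5. the farthest plate is measured: clip pad pressing on it, and the jaw's sprung tip pressing it square against the anvil ((contact force between plate_d and tip_pad above 1.2 N and contact force between plate_d and anvil above 0.5 N and contact force between plate_d and clip_toe above 0.4 N and angle between the y axis of plate_d and the y axis of gauge, either way round below 0.08 rad)), for 0.3 s.
6. the farthest plate is freed from the clip and put away: full length back on the rack, short in the tray ((z of plate_d in the frame of rack between 0.022 and 0.029 m and angle between plate_d's own z axis and vertical below 0.06 rad and x of plate_d in the frame of rack between -0.125 and 0.125 m and y of plate_d in the frame of rack between -0.02 and 0.02 m and linear speed of plate_d below 0.03 m/s and contact force between plate_d and the fingers below 0.1 N)), for 0.2 s.
At the end, for the whole second after the job is handed in: 100 mm plates lie flat on both rack rails (centre within 20 mm of its middle line), 94 mm plates lie in the tray (centre within 90 mm along and 50 mm across of its centre), all released and at rest; clip clear (below 0.4 rad), jaw back (within 8 mm) (z of plate_a in the frame of rack between 0.022 and 0.029 m and angle between each of plate_a, plate_d's own z axis and vertical below 0.06 rad and x of plate_a in the frame of rack between -0.125 and 0.125 m and y of plate_a in the frame of rack between -0.02 and 0.02 m and linear speed of each of plate_a, plate_b, plate_c, plate_d below 0.03 m/s and contact force between each of plate_a, plate_b, plate_c, plate_d and the fingers below 0.1 N and z of plate_b in the frame of tray between -0.003 and 0.02 m and angle between each of plate_b, plate_c's own z axis and vertical below 0.2 rad and x of plate_b in the frame of tray between -0.09 and 0.09 m and y of plate_b in the frame of tray between -0.05 and 0.05 m and z of plate_c in the frame of tray between -0.003 and 0.02 m and x of plate_c in the frame of tray between -0.09 and 0.09 m and y of plate_c in the frame of tray between -0.05 and 0.05 m and z of plate_d in the frame of rack between 0.022 and 0.029 m and x of plate_d in the frame of rack between -0.125 and 0.125 m and y of plate_d in the frame of rack between -0.02 and 0.02 m and value of joint clip below 0.4 rad and value of joint jaw below 0.008 m and velocity of joint jaw below 0.01 m/s); the robot touches nothing.
It fails at once if the jaw is forced against a plate with more than 15 N (contact force between any of plate_a, plate_b, plate_c, plate_d and tip_pad above 15 N).
It fails at once if a plate is pulled up on the gauge while the clip still presses on it ((contact force between plate_a and clip_toe above 0.2 N and x of plate_a in the frame of gauge between -0.012 and 0.012 m and y of plate_a in the frame of gauge between 0.018 and 0.042 m and z of plate_a in the frame of gauge between 0.037 and 0.05 m) or (contact force between plate_b and clip_toe above 0.2 N and x of plate_b in the frame of gauge between -0.012 and 0.012 m and y of plate_b in the frame of gauge between 0.018 and 0.042 m and z of plate_b in the frame of gauge between 0.037 and 0.05 m) or (contact force between plate_c and clip_toe above 0.2 N and x of plate_c in the frame of gauge between -0.012 and 0.012 m and y of plate_c in the frame of gauge between 0.018 and 0.042 m and z of plate_c in the frame of gauge between 0.037 and 0.05 m) or (contact force between plate_d and clip_toe above 0.2 N and x of plate_d in the frame of gauge between -0.012 and 0.012 m and y of plate_d in the frame of gauge between 0.018 and 0.042 m and z of plate_d in the frame of gauge between 0.037 and 0.05 m)).
It fails at once if a bystander is shifted more than 30 mm (distance of any of sample_cup_1, marker_red, tally_counter from where it was at the start of the episode above 0.03 m).
Of plate_a, plate_b only 1 to 1 are there at a start; the rules pass over those that are not, and their reading is None.
Of plate_c, plate_d only 1 to 2 are there at a start; the rules pass over those that are not, and their reading is None.
At some moment in a run one of tray may be knocked a few centimetres aside while the robot is not near it.
Once in a run the grip may slacken for a moment while it holds something.
It also fails if it takes over 210 s, if anything falls off the work surface, if the arm or the gripper's body presses on something with over 40 N, if the wrist force passes 120 N, or if a joint passes its speed limit or range.

## Working session

There is one attempt and no reset: what is moved stays moved. The work goes in short steps, each a Python script; the robot and the scene stay as the last script left them, time stands still between calls to the robot, and variables do not carry over. Pictures are saved under pics/ and viewed, and the job is handed in when it is done.

```bash
mkdir -p pics; ls
cat > h.py <<'E'
import numpy as np, cv2
from bench import robot
from scipy.spatial.transform import Rotation as R
def cam(n):
    return robot.get_image(n)
E
python3 - <<'E'
from h import *
for n in ("top","side"):
    d=cam(n); cv2.imwrite(f"pics/{n}0.png",d["img"])
    print({k:v for k,v in d.items() if k!="img"})
print(robot.current_t(), robot.current_eef_rot(), robot.current_gripper_width())
E
```

```text
pics
{'fovy': 55.8339772894189, 'cx': 283.35223515249163, 'cy': 213.23929961479888, 'k1': -0.01445873366598311, 'eye': array([ 246.57425588,   -8.49573755, 1444.81820937]), 'orientation': array([-2.95172527, -0.02802791, -1.57086137])}
{'fovy': 44.06510072184094, 'cx': 282.11458967754277, 'cy': 207.13079703092387, 'k1': -0.06497800391418304, 'eye': array([1335.34271136, -814.88957155, 1249.04435933]), 'orientation': array([-2.3797852 , -0.01641064,  0.80655173])}
0.1 [-3.14001734e+00 -3.16480683e-04  4.04788656e-01] 1.0019154192931408
```

View pics/top0.png

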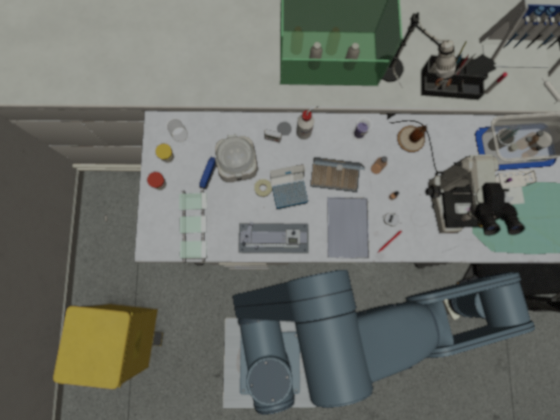

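View pics/side0.png

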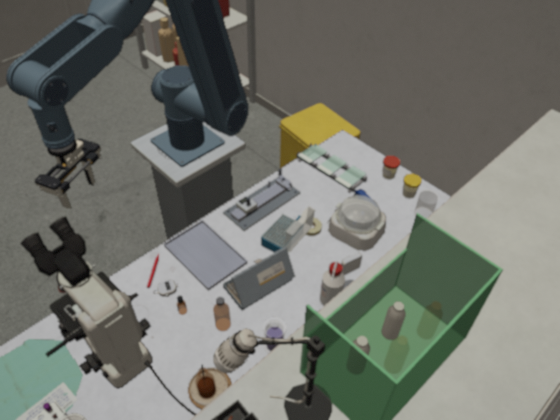

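The overview shows the rack with three greenish plates at about (193,225) in the top view. The gauge is at (273,238), the tray at (347,227), the red marker at (390,240), the red cap at (155,181), and the counter probably at (392,219). I'll zoom in next.

```bash
cat >> h.py <<'E'
class Cam:
    def __init__(s,name):
        d=robot.get_image(name); s.img=d["img"]; h=s.img.shape[0]
        f=h/2/np.tan(np.radians(d["fovy"])/2); s.f=f
        s.K=np.array([[f,0,d["cx"]],[0,f,d["cy"]],[0,0,1]]); s.k1=d["k1"]
        s.eye=np.array(d["eye"]); s.R=R.from_euler("xyz",d["orientation"]).as_matrix()
    def proj(s,p):
        p=np.atleast_2d(np.asarray(p,float)); c=(p-s.eye)@s.R
        a,_=cv2.projectPoints(c.reshape(-1,1,3),np.zeros(3),np.zeros(3),s.K,np.array([s.k1,0,0,0.]))
        return a.reshape(-1,2)
    def rays(s,uv):
        uv=np.asarray(uv,float).reshape(-1,1,2)
        n=cv2.undistortPoints(uv,s.K,np.array([s.k1,0,0,0.])).reshape(-1,2)
        return np.c_[n,np.ones(len(n))]@s.R.T
    def at_z(s,uv,z):
        r=s.rays(uv); return s.eye+r*((z-s.eye[2])/r[:,2])[:,None]
def zoom(img,u0,v0,u1,v1,k):
    return cv2.resize(img[v0:v1,u0:u1],None,fx=k,fy=k,interpolation=cv2.INTER_CUBIC)
E
python3 - <<'E'
from h import *
t=Cam("top"); s=Cam("side")
cv2.imwrite("pics/t1.png",zoom(t.img,140,160,300,270,5))
cv2.imwrite("pics/t2.png",zoom(t.img,260,160,420,270,5))
cv2.imwrite("pics/s1.png",zoom(s.img,150,130,310,250,5))
cv2.imwrite("pics/s2.png",zoom(s.img,280,130,440,250,5))
for n,uv,z in [("rack",(193,225),25),("gauge",(273,238),12),("tray",(347,227),10),("cup",(155,181),70)]:
    print(n,t.at_z([uv],z).round(0))
E
```

```text
rack [[475. 278.  25.]]
gauge [[430. -11.  12.]]
tray [[ 472. -283.   10.]]
cup [[625. 410.  70.]]
```

View pics/t1.png

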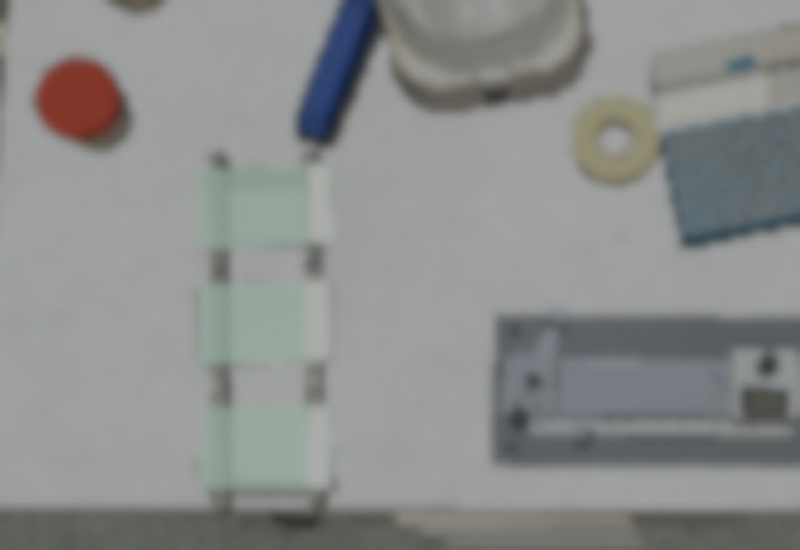

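View pics/t2.png

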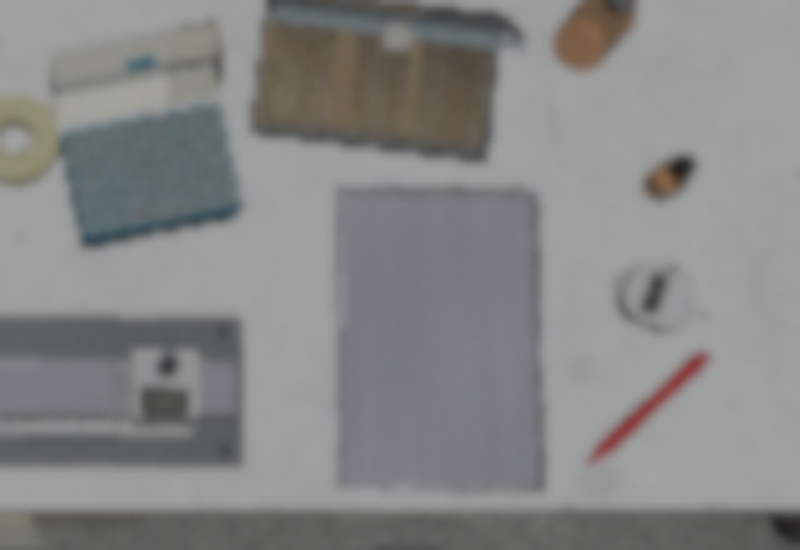

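View pics/s1.png

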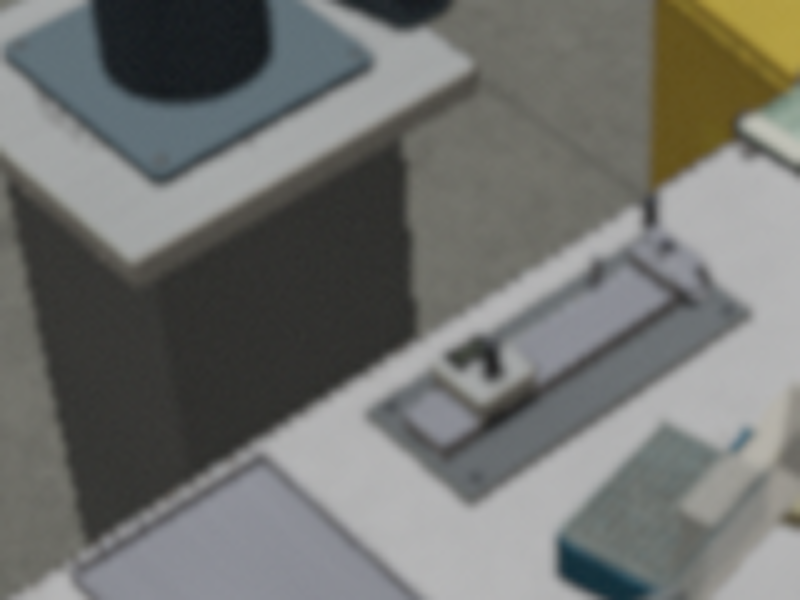

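View pics/s2.png

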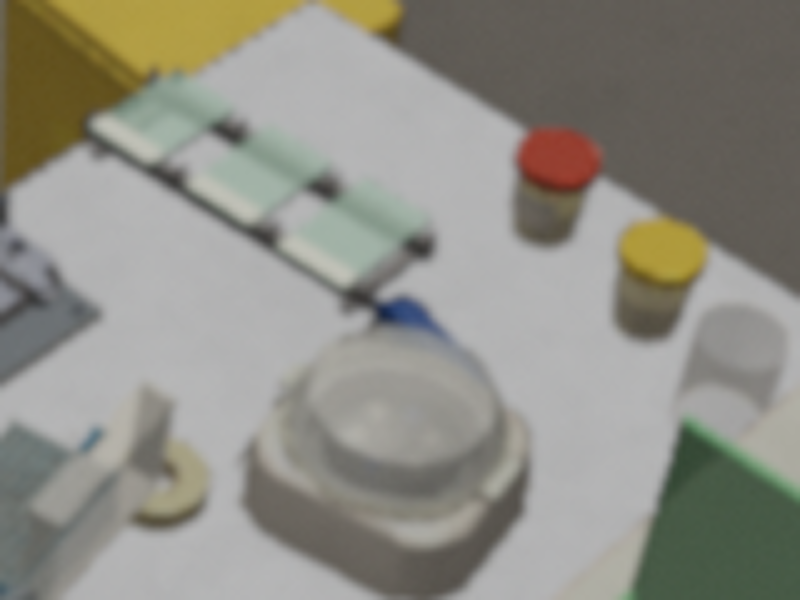

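```bash
cat >> h.py <<'E'
def blob(img,lo,hi,box,k=6,mode="gray",fill=True):
    """upsampled mask in box; returns list of contours (full-image pixel coords), largest first"""
    u0,v0,u1,v1=box
    c=cv2.resize(img[v0:v1,u0:u1],None,fx=k,fy=k,interpolation=cv2.INTER_LINEAR)
    if mode=="gray": m=cv2.inRange(cv2.cvtColor(c,cv2.COLOR_BGR2GRAY),lo,hi)
    elif mode=="hsv": m=cv2.inRange(cv2.cvtColor(c,cv2.COLOR_BGR2HSV),np.array(lo),np.array(hi))
    cs,_=cv2.findContours(m,cv2.RETR_EXTERNAL,cv2.CHAIN_APPROX_NONE)
    out=[]
    for q in sorted(cs,key=cv2.contourArea,reverse=True):
        q=q.reshape(-1,2).astype(float); out.append(((q+.5)/k-.5)+[u0,v0])
    return out,m
def rect_w(cam,c,z):
    """min area rectangle of contour cast on plane z: centre, (size along~x, along~y), yaw of y axis"""
    p=cam.at_z(c,z)[:,:2]
    (cx,cy),(w,h),a=cv2.minAreaRect(p.astype(np.float32))
    a=a%180
    if a>=45 and a<135: w,h=h,w; a-=90
    elif a>=135: a-=180
    return np.array([cx,cy]),(w,h),np.radians(a)
E
python3 - <<'E'
from h import *
t=Cam("top")
np.save("top0.npy",t.img)
g=cv2.cvtColor(t.img,cv2.COLOR_BGR2GRAY)
print("row240",g[240,228:320:2]); print("col265",g[215:262,265]); print("tray row",g[228,320:376]); print("tray col",g[190:264,347])
print("plate col205",t.img[185:262,188].tolist()[::3])
print("row 225",t.img[225,172:212].tolist())
E
```

```text
row240 [158 158 158 158 156 129 112 114 112 116 117 119 121 125 124 124 124 124
 124 124 123 123 123 123 123 122 121 119 120 127  98  77  80  80  80 130
 127 121 122 115 127 158 159 159 158 157]
col265 [159 159 159 158 158 158 154 143 121 103  97  95  95  94  96 101 114 125
 126 124 123 124 124 124 124 124 121 111 108 125 133 124 103  93  94  94
  98 110 133 151 158 158 158 159 159 157 144]
tray row [159 159 158 158 158 157 150 135 122 120 122 122 122 123 123 122 122 122
 122 122 121 122 123 122 123 123 124 124 125 125 125 125 126 125 126 125
 124 125 125 126 126 126 126 125 125 123 118 123 142 155 157 158 157 157
 158 159]
tray col [ 86 117 147 157 159 157 150 133 119 121 125 124 124 124 124 124 124 123
 123 123 123 123 123 124 123 123 123 124 123 124 124 124 125 124 124 124
 125 125 124 124 124 124 125 125 125 125 124 125 124 124 124 124 124 124
 124 124 125 124 124 125 125 125 125 125 125 125 127 134 145 154 154 143
 120 100]
plate col205 [[158, 157, 156], [159, 159, 157], [159, 160, 158], [146, 155, 142], [146, 157, 141], [155, 165, 149], [154, 165, 149], [155, 165, 150], [153, 1
[... 287 characters left out ...]
 141, 140]]
row 225 [[160, 160, 158], [160, 160, 158], [160, 160, 158], [160, 160, 158], [160, 160, 158], [159, 159, 157], [155, 155, 153], [150, 153, 146], [151, 159, 147], [152, 163, 147], [148, 159, 144], [145, 156, 141], [142, 153, 138], [143, 154, 138], [150, 161, 145], [155, 165, 150], [156, 166, 151], [156, 167, 151], [156, 166, 151], [156, 167, 151], [156, 167, 152], [156, 167, 151], [157, 167, 152], [156, 167, 151], [156, 167, 151], [157, 167, 152], [157, 167, 152], [157, 167, 152], [160, 168, 157], [166, 171, 165], [168, 172, 169], [169, 172, 170], [168, 170, 169], [163, 165, 163], [155, 156, 154], [155, 155, 153], [157, 157, 156], [158, 158, 156], [159, 159, 157], [159, 159, 158]]
```

```bash
cat >> h.py <<'E'
def gauge_pose(t):
    c,_=blob(t.img,0,140,(225,212,322,258)); return rect_w(t,c[0],12)
def tray_pose(t,box=(315,185,385,262)):
    c,_=blob(t.img,95,141,box); return rect_w(t,c[0],14)
def greens(t,box,z=31,k=6):
    u0,v0,u1,v1=box
    c=cv2.resize(t.img[v0:v1,u0:u1],None,fx=k,fy=k,interpolation=cv2.INTER_LINEAR).astype(int)
    m=((c[...,1]-c[...,2]>7)).astype(np.uint8)*255
    m=cv2.morphologyEx(m,cv2.MORPH_OPEN,np.ones((5,5)))
    cs,_=cv2.findContours(m,cv2.RETR_EXTERNAL,cv2.CHAIN_APPROX_NONE); out=[]
    for q in cs:
        if cv2.contourArea(q)<25*k*k: continue
        q=((q.reshape(-1,2)+.5)/k-.5)+[u0,v0]; out.append(rect_w(t,q,z))
    return sorted(out,key=lambda r:r[0][0])
E
python3 - <<'E'
from h import *
t=Cam("top")
print("gauge",gauge_pose(t)); print("tray",tray_pose(t))
for r in greens(t,(165,180,225,262)): print("plate green",r)
# frosted right edges along each plate's mid row
for v in (201,224,248):
    row=t.img[v,195:216].astype(float).mean(1); print(v,row.round(0).tolist())
c,m=blob(t.img,0,60,(225,212,322,258),k=6)
for q in c[:12]:
    mm=q.mean(0); print("dark",mm.round(1),len(q),t.at_z([mm],70)[0].round(1))
c,_=blob(t.img,(150,150,0)if 0 else (0,120,60),(10,255,255),(145,165,170,195),mode="hsv"); print("cup",rect_w(t,c[0],70)[:2])
E
```

```text
gauge (array([432.00305176, -11.34732056]), (116.49651336669922, 259.6152648925781), np.float64(-0.0007309045611722469))
tray (array([ 472.46099854, -284.53140259]), (231.56776428222656, 156.24900817871094), np.float64(-0.01746860569621125))
plate green (array([387.6105957 , 282.23178101]), (61.453765869140625, 77.68604278564453), np.float64(0.01643212524619573))
plate green (array([477.19308472, 287.12893677]), (61.83766555786133, 77.50972747802734), np.float64(0.04895827599493132))
plate green (array([562.1696167 , 291.42315674]), (61.80145263671875, 83.33122253417969), np.float64(0.051156503254142366))
plate green (array([628.8817749 , 245.75177002]), (27.804677963256836, 28.469194412231445), np.float64(0.007316673591680675))
201 [157.0, 157.0, 157.0, 157.0, 156.0, 155.0, 158.0, 165.0, 170.0, 169.0, 166.0, 159.0, 156.0, 155.0, 155.0, 155.0, 155.0, 157.0, 157.0, 157.0, 157.0]
224 [159.0, 159.0, 158.0, 159.0, 159.0, 162.0, 167.0, 169.0, 171.0, 170.0, 163.0, 155.0, 154.0, 157.0, 157.0, 158.0, 158.0, 158.0, 159.0, 159.0, 159.0]
248 [160.0, 160.0, 160.0, 160.0, 161.0, 162.0, 166.0, 169.0, 171.0, 170.0, 166.0, 160.0, 159.0, 159.0, 158.0, 158.0, 158.0, 157.0, 158.0, 158.0, 157.0]
cup (array([630.09118652, 409.55096436]), (57.45466613769531, 51.55315399169922))
```

```bash
cat >> h.py <<'E'
def box_pts(c,yaw,hx,hy,z):
    r=np.array([[np.cos(yaw),-np.sin(yaw)],[np.sin(yaw),np.cos(yaw)]])
    p=np.array([[-hx,-hy],[hx,-hy],[hx,hy],[-hx,hy]])@r.T+np.asarray(c)[:2]
    return np.c_[p,np.full(4,z)]
def overlay(cam,polys,crop,k,fn):
    u0,v0,u1,v1=crop; im=zoom(cam.img,u0,v0,u1,v1,k)
    for P in polys:
        q=((cam.proj(P)-[u0,v0]+.5)*k).astype(np.int32)
        if len(q)==1: cv2.circle(im,tuple(int(x) for x in q[0]),4,(0,0,255),1)
        else: cv2.polylines(im,[q.reshape(-1,1,2)],True,(0,0,255),1)
    cv2.imwrite(fn,im)
E
python3 - <<'E'
from h import *
t=Cam("top"); s=Cam("side")
for name,v,c0 in (("far",201,None),("mid",224,None),("near",248,None)):
    a=t.at_z([[178.9,v],[205.1,v]],31); print(name,a[:,:2].round(1).tolist(), (a[0,1]+a[1,1])/2, a[0,1]-a[1,1])
pl=[([390,278],.0),([477,278],0.0),([562,278],0)]
G=[431,-11.3]
polys=[box_pts(c,y,30,50,31) for c,y in pl]
polys+=[box_pts(G,0,55,128,12),box_pts([472.5,-284.5],-.017,112.5,75,14),
 box_pts([G[0],G[1]+96],0,23,16,46.5),box_pts([G[0],G[1]+96],0,.5,.5,63),box_pts([G[0]-34.5,G[1]+62],0,4,4,42)]
overlay(t,polys,(165,180,325,265),5,"pics/o1.png")
overlay(s,polys,(200,130,360,240),5,"pics/o2.png")
overlay(s,polys,(150,170,310,290),5,"pics/o3.png")
E
```

```text
far [[561.6, 331.4], [562.2, 236.6]] 283.96098661617737 94.78076419592111
mid [[477.0, 327.2], [477.5, 233.4]] 280.3021996770221 93.74014736079471
near [[390.7, 322.9], [391.0, 230.3]] 276.6025177829092 92.68782609778364
```

View pics/o1.png

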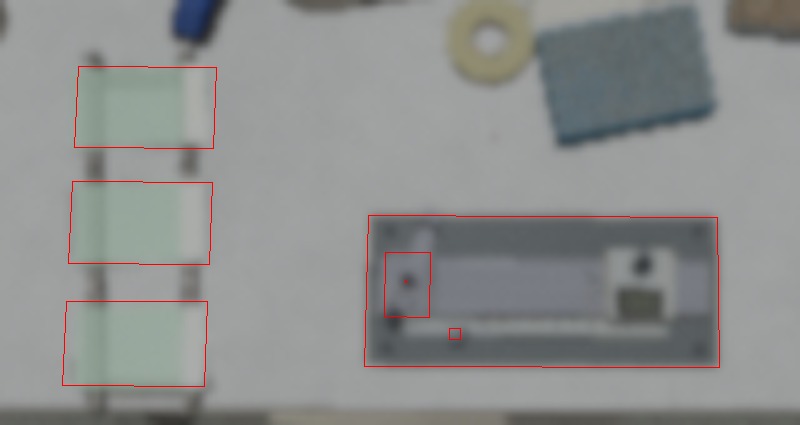

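View pics/o2.png

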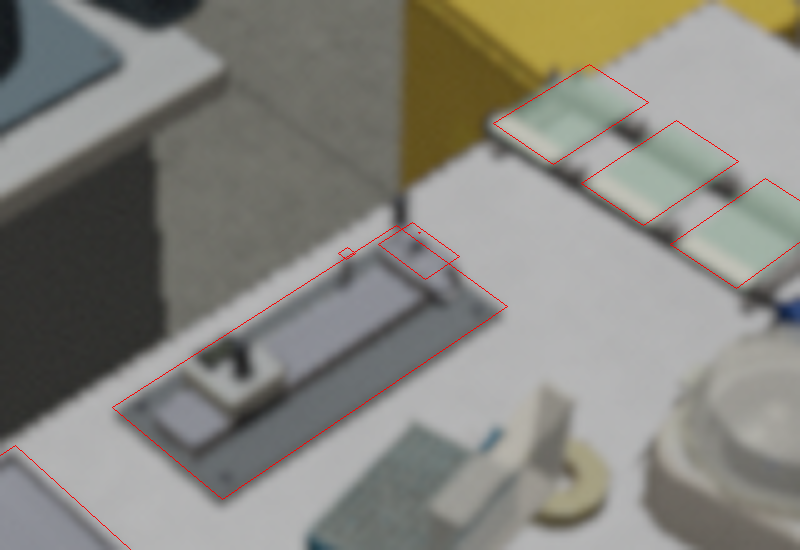

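View pics/o3.png

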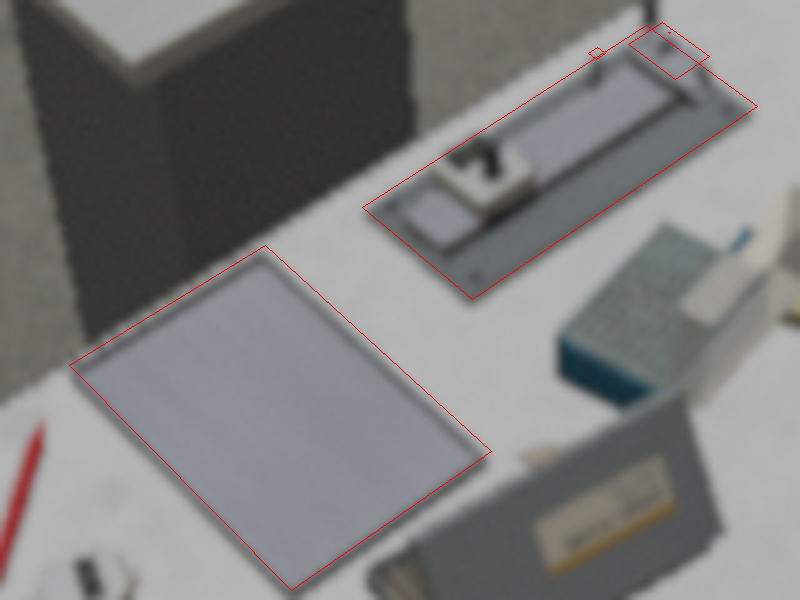

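Run:
```python
from h import *
t=Cam("top"); s=Cam("side")
pl=[([390,275.7],.04,47),([477,279.2],0.045,47),([562,283],0.045,50)]
polys=[box_pts(c,y,30,L,31) for c,y,L in pl]
c0=np.array([476.5,279]);yw=.043
r=lambda x,y:c0+[x*np.cos(yw)-y*np.sin(yw),x*np.sin(yw)+y*np.cos(yw)]
for sy in(-34,34): polys.append(box_pts(r(0,sy),yw,131,5,25))
G=[431,-11.3]
polys+=[box_pts([G[0],G[1]],0,20,128,30),box_pts([G[0]-34.5,G[1]+62],0,4,4,42),box_pts([G[0]-34.5,G[1]+62],0,4,4,12)]
overlay(t,polys,(165,190,235,262),8,"pics/o4.png")
overlay(s,polys,(290,135,385,200),8,"pics/o5.png")
overlay(t,polys,(230,215,320,260),8,"pics/o6.png")
cv2.imwrite("pics/o7.png",zoom(s.img,215,160,305,235,8))
```

```text
(no output)
```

View pics/o4.png

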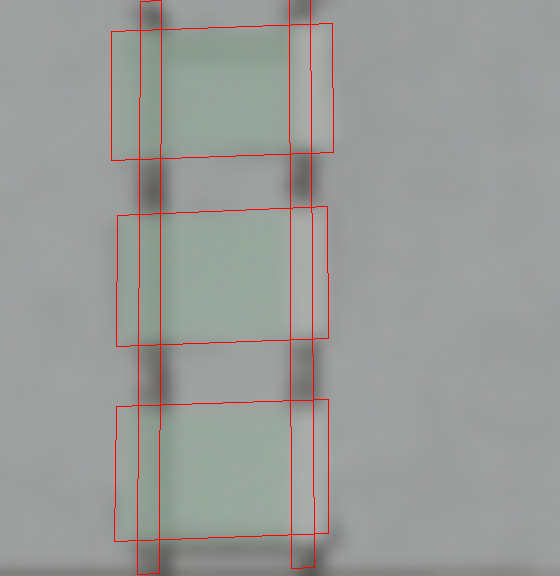

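View pics/o5.png

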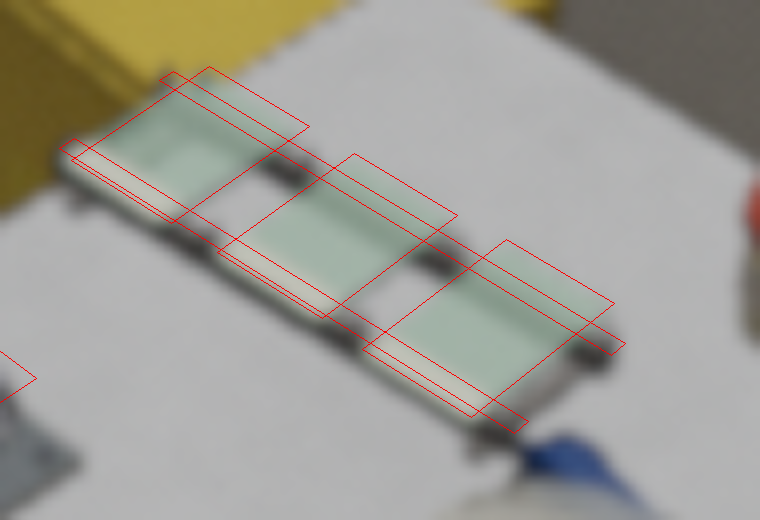

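View pics/o6.png

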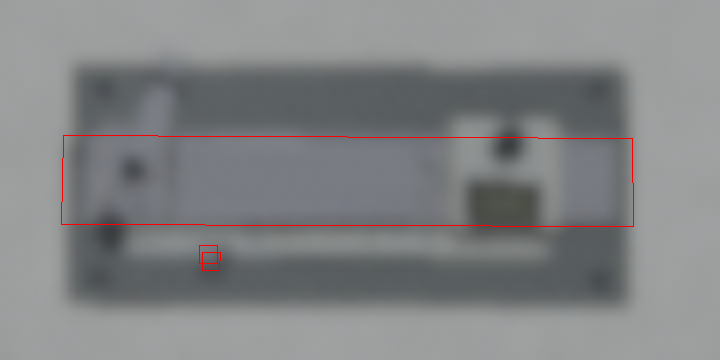

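View pics/o7.png

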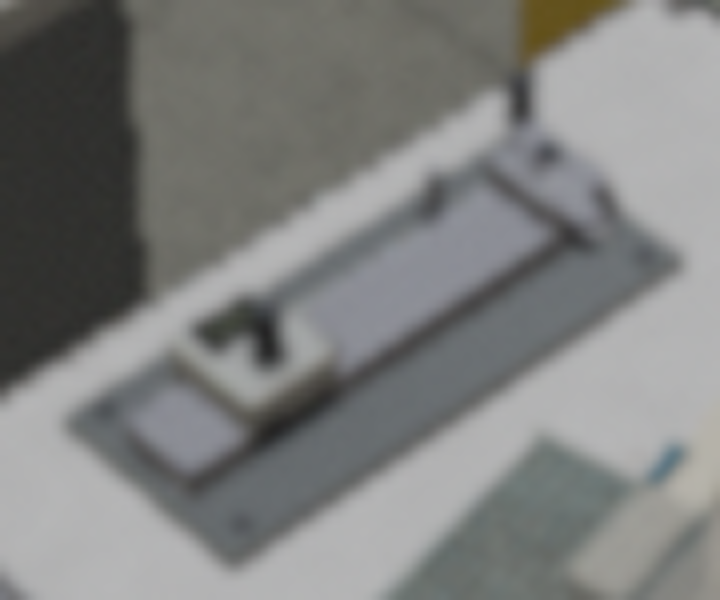

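```bash
cat >> h.py <<'E'
def tri(t,uv1,s,uv2):
    a=t.rays([uv1])[0]; b=s.rays([uv2])[0]; a/=np.linalg.norm(a); b/=np.linalg.norm(b)
    M=np.c_[a,-b]; k=np.linalg.lstsq(M,s.eye-t.eye,rcond=None)[0]
    p,q=t.eye+a*k[0],s.eye+b*k[1]; return (p+q)/2,np.linalg.norm(p-q)
E
python3 - <<'E'
from h import *
t=Cam("top"); s=Cam("side")
z=lambda u,v,o:((u+.5)/8-.5+o[0],(v+.5)/8-.5+o[1])
def dark(cam,box,hi):
    c,_=blob(cam.img,0,hi,box,k=8); return [(q.mean(0).round(2),len(q)) for q in c[:3]]
print("top knob",dark(t,(238,238,250,250),85)); print("top post",dark(t,(287,226,299,237),85)); print("pivot",dark(t,(242,231,251,239),95))
k1=z(110,232,(230,215));p1=z(132,168,(230,215));j1=z(507,145,(230,215))
print("knob",t.at_z([k1],66),tri(t,k1,s,z(520,100,(215,160))))
print("piv",t.at_z([p1],52),tri(t,p1,s,z(545,152,(215,160))))
print("post",t.at_z([j1],75),tri(t,j1,s,z(266,332,(215,160))))
for n,uv in (("leafend",(163,70)),("carrL",(450,170)),("carrR",(562,170)),("disp",(503,208))): print(n,t.at_z([z(*uv,(230,215))],54))
E
```

```text
top knob [(array([243.07, 243.98]), 95), (array([241.94, 248.86]), 52)]
top post [(array([293.11, 232.54]), 58)]
pivot [(array([246.17, 235.86]), 55)]
knob [[403.35396654  92.37187187  66.        ]] (array([404.19205671,  92.87725003,  58.16539539]), np.float64(0.1703712511756642))
piv [[433.34348175  84.23410545  52.        ]] (array([432.12078083,  82.87047315,  53.91486801]), np.float64(3.109460999838005))
post [[440.98247743 -80.38182617  75.        ]] (array([441.64262976, -81.41306684,  67.06376691]), np.float64(1.5415931428558223))
leafend [[476.9288215   71.14360293  54.        ]]
carrL [[432.71390007 -56.20487587  54.        ]]
carrR [[ 432.89462172 -105.80030309   54.        ]]
disp [[415.90535191 -79.58779147  54.        ]]
```

```bash
cat >> h.py <<'E'
PI=np.pi
def ori(yaw): return [PI,0,yaw]
def here():
    print("t %.2f"%robot.current_t(),"tcp",np.round(robot.current_tcp_pos(),1),"yaw %.3f"%robot.current_eef_rot()[2],"w %.1f"%(93*robot.current_gripper_width()),"F",np.round(robot.current_contact_force(),2))
def grip(mm): robot.move_gripper(float(np.clip(mm/93,0,1)))
E
python3 - <<'E'
from h import *
for p,y in (([441,-81,160],0),([432,20,160],PI/2),([432,20,160],-PI/2),([390,276,150],PI/2+.04),([390,276,150],-PI/2+.04),([420,-284,150],PI/2),([420,-284,150],-PI/2),([404,92,150],-.28),([432,112,150],-1.6)):
    q=robot.inverse_kinematics(p,ori(y)); print(p,round(y,2),None if q is None else np.round(q,2))
robot.move_ptp([441,-81,130],ori(0)); here()
grip(36); robot.move_linear([441,-81,60],speed=120); here()
grip(0); here()
print(robot.move_linear([441,-121,60],speed=30,f_stop=9)); here()
E
```

```text
[441, -81, 160] 0 [-0.43  0.13  1.85 -0.    1.16  1.14]
[432, 20, 160] 1.57 [-0.21  0.1   1.89  0.    1.16 -0.21]
[432, 20, 160] -1.57 [-0.21  0.1   1.89 -0.    1.16  2.93]
[390, 276, 150] 1.61 [ 0.38  0.19  1.8  -0.    1.15  0.34]
[390, 276, 150] -1.53 [ 0.38  0.19  1.8   0.    1.15 -2.8 ]
[420, -284, 150] 1.57 [-0.81  0.24  1.74  0.    1.16 -0.81]
[420, -284, 150] -1.57 [-0.81  0.24  1.74 -0.    1.16  2.33]
[404, 92, 150] -0.28 [-0.05  0.08  1.94 -0.    1.13  1.8 ]
[432, 112, 150] -1.6 [ 0.    0.13  1.87 -0.    1.13 -3.11]
t 2.38 tcp [441.3 -81.8 130.2] yaw -0.000 w 93.1 F [-0.57 -0.21  1.12]
t 4.14 tcp [441.4 -81.2  60.4] yaw -0.000 w 36.2 F [-0.36 -0.1   0.33]
t 4.67 tcp [441.3 -81.   60.4] yaw -0.000 w 11.7 F [-1.02  1.26  4.18]
True
t 5.42 tcp [441.2 -99.   60.4] yaw -0.001 w 11.4 F [0.73 2.2  5.39]
```

Run:
```python
from h import *
for i in range(2):
    y=robot.current_tcp_pos()[1]
    print(robot.move_linear([441.2,y-6,60.4],speed=15,f_stop=12)); here()
t=Cam("top"); s=Cam("side"); cv2.imwrite("pics/a1.png",zoom(s.img,215,160,305,235,8))
```

```text
True
t 5.71 tcp [441.2 -99.   60.4] yaw -0.003 w 11.8 F [0.37 1.81 4.77]
True
t 5.98 tcp [441.2 -98.9  60.4] yaw -0.004 w 11.6 F [0.16 1.53 4.28]
```

View pics/a1.png

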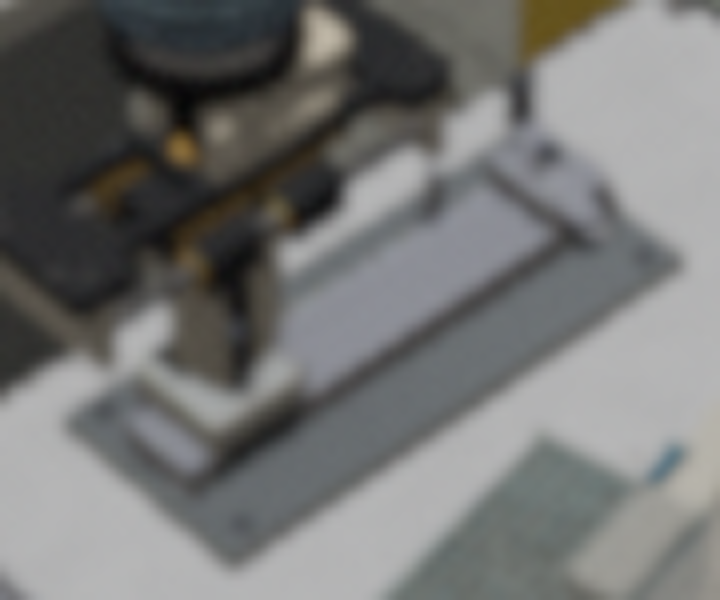

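```bash
cat >> h.py <<'E'
PIV=np.array([432.4,84.0]); JX=441.2; J0=-99.0
def knob(th,r=28): return PIV+r*np.array([-np.cos(th),np.sin(th)])
def swing(th0,th1,zt=56,n=None,play=15.5,f_stop=None):
    """fork the knob at th0 and swing it to th1 (rad), then go up"""
    k=knob(th0); robot.move_ptp([*k,95],ori(PI-th0)); grip(30)
    robot.move_linear([*k,zt],speed=150); grip(play); 
    n=n or max(2,int(abs(th1-th0)/0.2)); 
    for th in np.linspace(th0,th1,n+1)[1:]:
        robot.move_linear([*knob(th),zt],ori(PI-th),speed=70)
    here()
    grip(30); robot.move_linear([*knob(th1),95],speed=200)
E
python3 - <<'E'
from h import *
grip(36); robot.move_linear([JX,J0,95],speed=200); here()
swing(0.28,-0.04); here()
t=Cam("top"); s=Cam("side"); cv2.imwrite("pics/a2.png",zoom(s.img,215,160,305,235,8))
E
```

```text
t 7.03 tcp [442.  -99.4  95.7] yaw -0.004 w 36.2 F [-0.19 -0.35 -0.35]
t 11.01 tcp [404.5  83.2  56. ] yaw -3.107 w 15.6 F [1.31 3.03 0.5 ]
t 11.85 tcp [405.3  82.8  95.7] yaw -3.102 w 30.1 F [-0.43  0.39 -0.64]
```

View pics/a2.png

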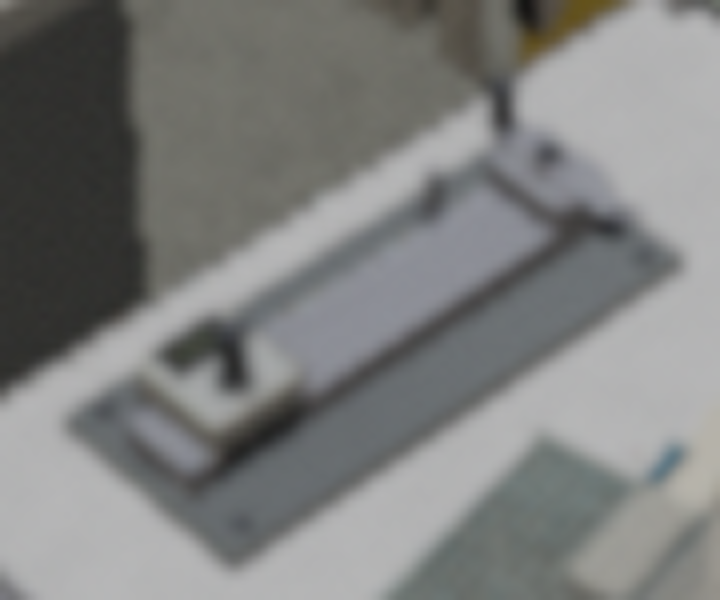

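```bash
cat >> h.py <<'E'
def pick_rack(x,y,yaw,z=13,op=68,up=110):
    o=ori(PI/2+yaw); robot.move_ptp([x,y,70],o); grip(op)
    print("touch",robot.move_linear([x,y,z],speed=120,f_stop=12)); grip(0); here()
    robot.move_linear([x,y,up],speed=150); here()
def place_gauge(x=434.0,y=15.5,z=18.6):
    o=ori(PI/2); robot.move_ptp([x,y,110],o); here()
    robot.move_linear([x,y,40],speed=150)
    print("touch",robot.move_linear([x,y,z],speed=40,f_stop=6)); here()
    grip(70); robot.move_linear([x,y,110],speed=200); here()
E
python3 - <<'E'
from h import *
pick_rack(389.5,275.7,.03)
s=Cam("side"); cv2.imwrite("pics/a3.png",zoom(s.img,260,100,380,200,6))
E
```

```text
touch False
t 15.45 tcp [390.1 276.   13.8] yaw 1.601 w 59.4 F [-0.49 -0.47  2.57]
t 16.25 tcp [388.8 275.4 109.3] yaw 1.601 w 59.7 F [ 0.16 -0.27 -0.42]
```

View pics/a3.png

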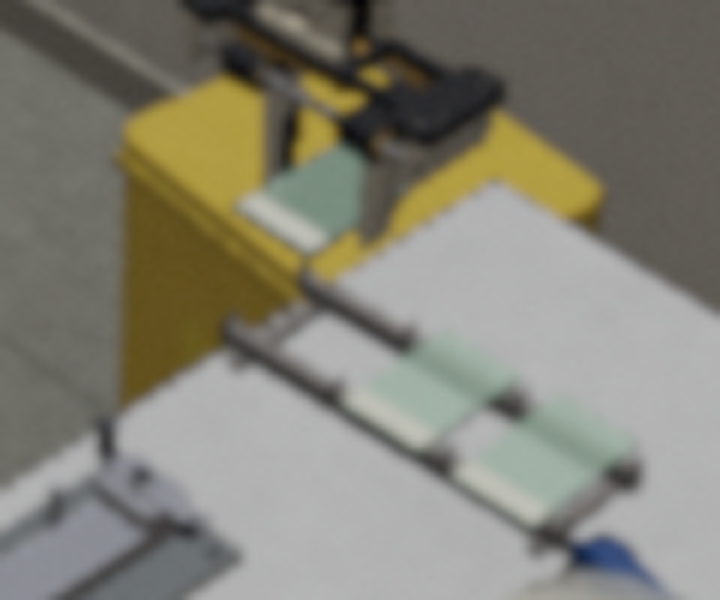

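The plate is held level between the fingers and has lifted off the rack.

Run:
```python
from h import *
place_gauge()
robot.move_linear([400,100,110],speed=300); here()
t=Cam("top");s=Cam("side"); cv2.imwrite("pics/a4.png",zoom(s.img,215,160,305,235,8)); cv2.imwrite("pics/a5.png",zoom(t.img,230,215,320,260,8))
for r in greens(t,(230,215,320,262),z=36): print(r)
```

```text
t 17.33 tcp [433.7  16.2 109.7] yaw 1.571 w 59.7 F [-0.51  0.25  0.75]
touch True
t 18.49 tcp [433.7  15.5  18.7] yaw 1.571 w 59.4 F [-0.1   0.45  4.82]
t 19.54 tcp [433.5  15.6 109.5] yaw 1.571 w 70.6 F [-0.94 -0.03 -0.21]
t 19.99 tcp [398.6 100.6 108.6] yaw 1.573 w 69.9 F [0.4  0.89 0.08]
(array([427.74411011,  64.71882629]), (168.2820587158203, 161.56764221191406), np.float64(0.0052340680953738))
```

View pics/a4.png

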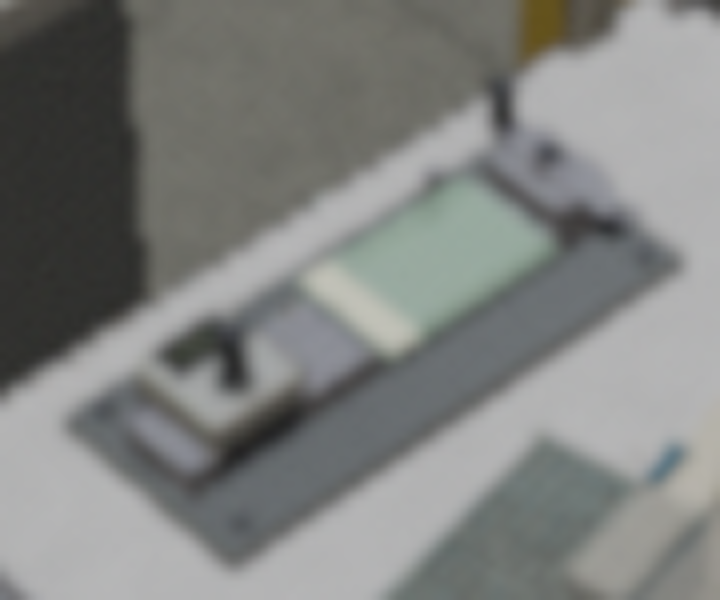

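View pics/a5.png

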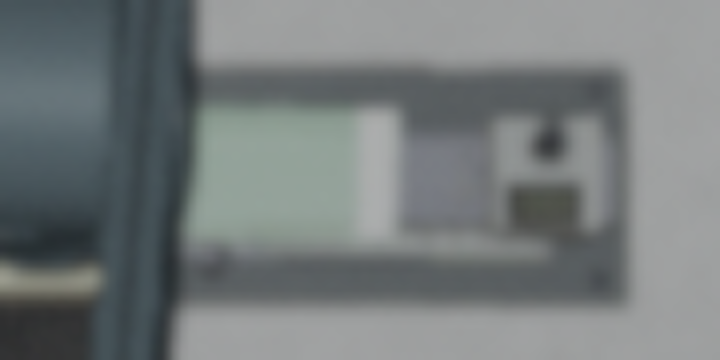

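```bash
cat >> h.py <<'E'
def jaw_measure(y0=J0,fast=24):
    robot.move_ptp([JX,y0,100],ori(0)); grip(30); robot.move_linear([JX,y0,60.4],speed=150); grip(0)
    yp=robot.current_tcp_pos()[1]; here()
    robot.move_linear([JX,J0+fast,60.4],speed=40); here()
    out=[]
    for tr in np.arange(fast+1,44.1,1.0):
        robot.move_linear([JX,J0+tr,60.4],speed=10)
        F=np.mean([robot.current_contact_force()[1] for _ in range(1)]); y=robot.current_tcp_pos()[1]
        out.append((y-J0,F)); print("tr %.1f act %.1f Fy %.2f"%(tr,y-J0,F))
        if tr>=40: break
        if len(out)>5 and F-np.median([f for _,f in out[:3]])<-2.9: break
    return out
E
python3 - <<'E'
from h import *
swing(0.02,1.63)
s=Cam("side"); cv2.imwrite("pics/a6.png",zoom(s.img,215,160,305,235,8))
robot.move_ptp([JX,J0,100],ori(0)); grip(30); robot.move_linear([JX,J0,60.4],speed=150); grip(0); here()
robot.move_linear([JX,J0+20,60.4],speed=40); here()
for tr in (23,26,28,30,32):
    robot.move_linear([JX,J0+tr,60.4],speed=15); 
    fs=[]
    for _ in range(4): fs.append(robot.current_contact_force()[1]); robot.sleep(.02)
    print(tr, robot.current_tcp_pos()[1].round(2)-J0, np.round(fs,2)); 
    if np.mean(fs)<-7: break
here()
E
```

```text
t 26.03 tcp [434.2 111.9  56. ] yaw 1.518 w 15.6 F [-1.34  0.53 -0.21]
t 28.98 tcp [441.8 -99.1  61.1] yaw -0.000 w 11.2 F [0.89 2.2  5.54]
t 29.63 tcp [441.9 -79.6  61.2] yaw 0.000 w 11.8 F [-0.27 -1.33  6.55]
23 22.049999999999997 [-2.77 -3.84 -2.89 -2.71]
26 24.989999999999995 [-2.88 -3.25 -2.58 -3.04]
28 26.980000000000004 [-3.51 -3.16 -2.83 -2.39]
30 28.769999999999996 [-3.67 -3.79 -4.08 -3.85]
32 30.599999999999994 [-4.1  -3.98 -4.23 -4.62]
t 31.52 tcp [442.  -68.4  61.2] yaw 0.000 w 11.7 F [-0.86 -4.81  4.5 ]
```

View pics/a6.png

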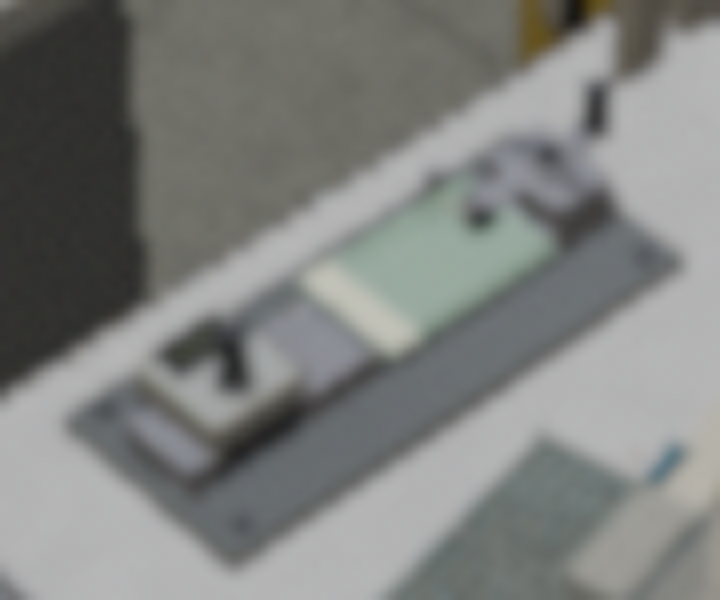

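Run:
```python
from h import *
for tr in (34,35,36,37,38,39):
    robot.move_linear([JX,J0+tr,60.4],speed=10); 
    fs=[]
    for _ in range(4): fs.append(robot.current_contact_force()[1]); robot.sleep(.02)
    a=robot.current_tcp_pos()[1]-J0
    print(tr, round(a,2), np.round(np.mean(fs),2)); 
    if np.mean(fs)<-6.4: break
here()
t=Cam("top"); s=Cam("side"); cv2.imwrite("pics/a7.png",zoom(s.img,215,160,305,235,8))
cv2.imwrite("pics/a8.png",zoom(t.img,230,215,320,260,8))
```

```text
34 32.52 -5.1
35 33.48 -5.23
36 34.47 -5.55
37 35.49 -5.19
38 36.46 -5.01
39 37.37 -5.68
t 33.52 tcp [442.  -61.6  61.2] yaw 0.001 w 11.6 F [-1.36 -5.6   4.9 ]
```

View pics/a7.png

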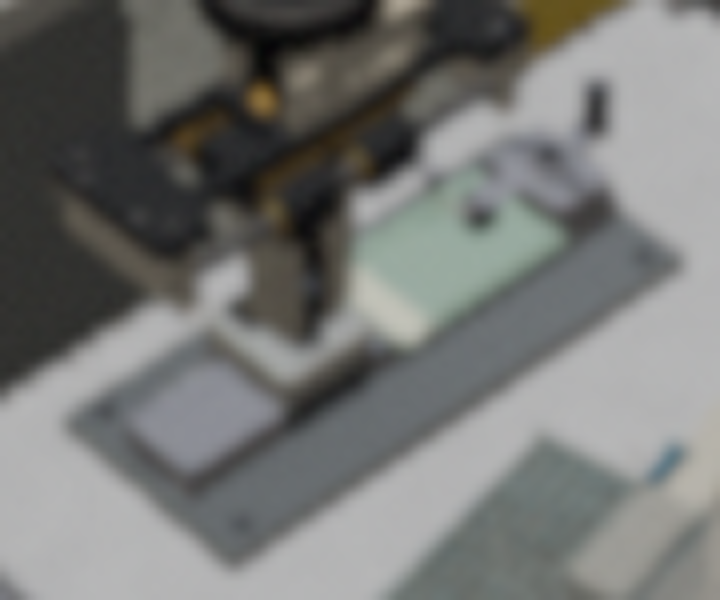

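View pics/a8.png

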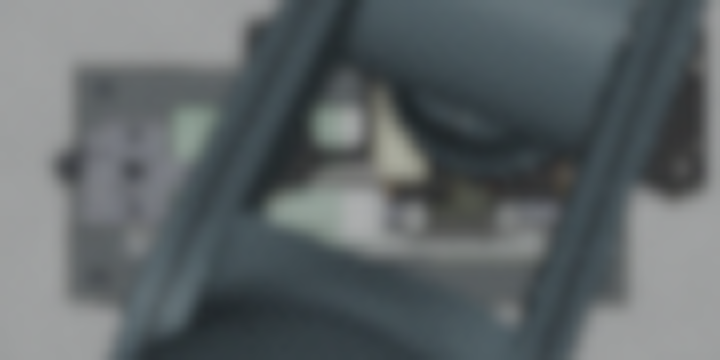

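Run:
```python
from h import *
for tr in (40,40.7):
    robot.move_linear([JX,J0+tr,60.4],speed=8); 
    fs=[]
    for _ in range(6): fs.append(robot.current_contact_force()[1]); robot.sleep(.05)
    a=robot.current_tcp_pos()[1]-J0
    print(tr, round(a,2), np.round(np.mean(fs),2)); 
here()
s=Cam("side"); cv2.imwrite("pics/a9.png",zoom(s.img,215,160,305,235,8))
```

```text
40 38.22 -6.51
40.7 38.8 -6.62
t 34.74 tcp [442.  -60.2  61.2] yaw 0.001 w 11.8 F [-1.71 -6.33  5.8 ]
```

View pics/a9.png

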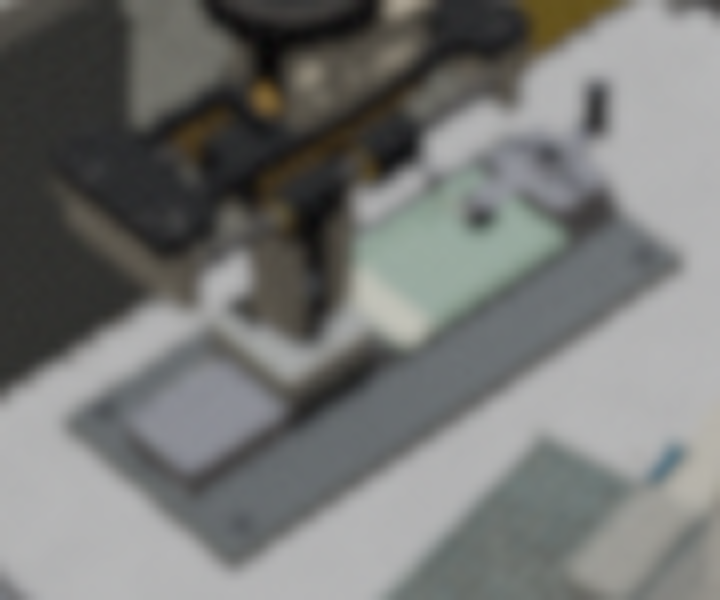

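```bash
cat >> h.py <<'E'
def jaw_back():
    y=robot.current_tcp_pos()[1]
    st=robot.move_linear([JX,J0-1.5,60.4],speed=60,f_stop=14); here(); print("stop",st)
    if robot.current_tcp_pos()[1]>J0+2: print("jaw again",robot.move_linear([JX,J0-2,60.4],speed=60,f_stop=14)); here()
    grip(30); robot.move_linear([JX,J0,100],speed=200)
def look(n):
    t=Cam("top"); s=Cam("side"); cv2.imwrite(f"pics/{n}t.png",t.img); cv2.imwrite(f"pics/{n}s.png",s.img); return t,s
E
python3 - <<'E'
from h import *
robot.move_linear([JX,J0+41.4,60.4],speed=8); robot.sleep(.35); here()
jaw_back()
swing(1.60,-0.05); here()
t,s=look("b1"); print("tray",tray_pose(t))
cv2.imwrite("pics/b1z.png",zoom(s.img,215,160,305,235,8))
E
```

```text
t 35.39 tcp [442.1 -59.6  61.2] yaw 0.001 w 11.7 F [-1.01 -7.88  5.18]
t 36.10 tcp [441.8 -99.   61.2] yaw -0.001 w 11.8 F [-0.15  1.83  4.8 ]
stop True
t 41.99 tcp [404.5  83.2  56. ] yaw -3.096 w 15.7 F [ 1.14  4.39 -1.01]
t 42.83 tcp [405.3  82.5  95.7] yaw -3.092 w 29.9 F [ 0.11 -1.   -0.18]
tray (array([ 502.26055908, -266.08865356]), (255.05564880371094, 190.85874938964844), np.float64(0.04535225184923395))
```

View pics/b1z.png

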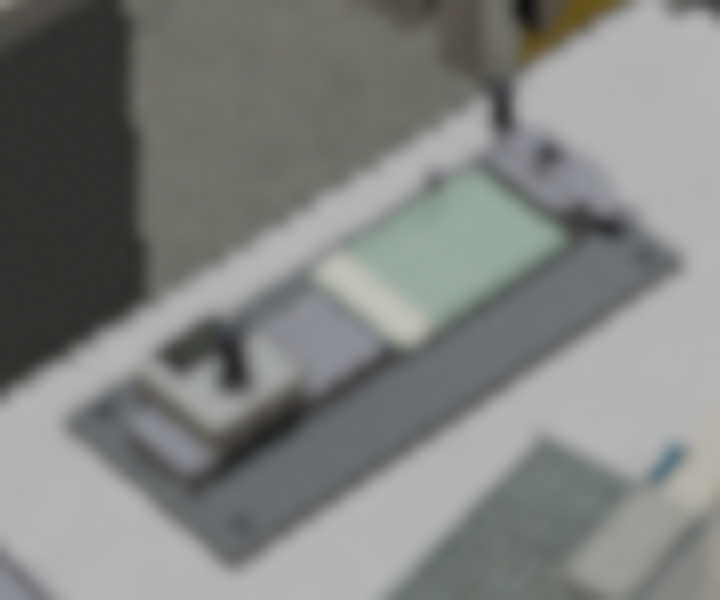

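View pics/b1t.png

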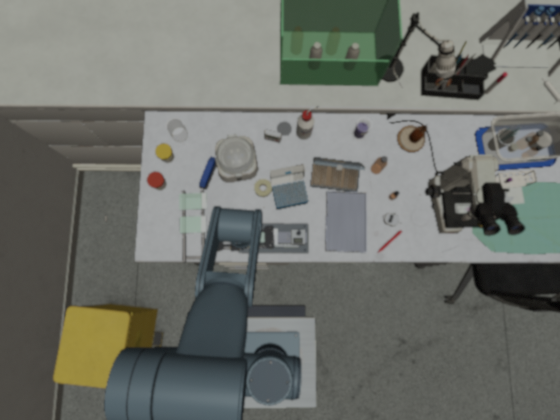

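```bash
cat >> h.py <<'E'
def tray_pose(t,box=(305,170,400,262),k=6,dbg=None):
    u0,v0,u1,v1=box
    c=cv2.resize(t.img[v0:v1,u0:u1],None,fx=k,fy=k,interpolation=cv2.INTER_LINEAR)
    g=cv2.cvtColor(c,cv2.COLOR_BGR2GRAY); ci=c.astype(int)
    m=((g>95)&(g<141)&(ci[...,0]-ci[...,2]>-1)).astype(np.uint8)*255
    m=cv2.morphologyEx(m,cv2.MORPH_OPEN,np.ones((61,61)))
    if dbg: cv2.imwrite(dbg,m)
    cs,_=cv2.findContours(m,cv2.RETR_EXTERNAL,cv2.CHAIN_APPROX_NONE)
    q=max(cs,key=cv2.contourArea).reshape(-1,2); return rect_w(t,((q+.5)/k-.5)+[u0,v0],14)
E
python3 - <<'E'
from h import *
t,s=look("b2"); r=tray_pose(t,dbg="pics/b2m.png"); print(r)
polys=[box_pts(r[0],r[2],112.5,75,14)]+[box_pts(r[0],r[2],112.5,75,0)]
overlay(t,polys,(300,160,400,262),5,"pics/b2a.png"); overlay(s,polys,(150,195,310,315),5,"pics/b2b.png")
E
```

```text
(array([ 495.14630127, -276.99996948]), (231.00070190429688, 152.46511840820312), np.float64(-0.03937310566211299))
```

View pics/b2a.png

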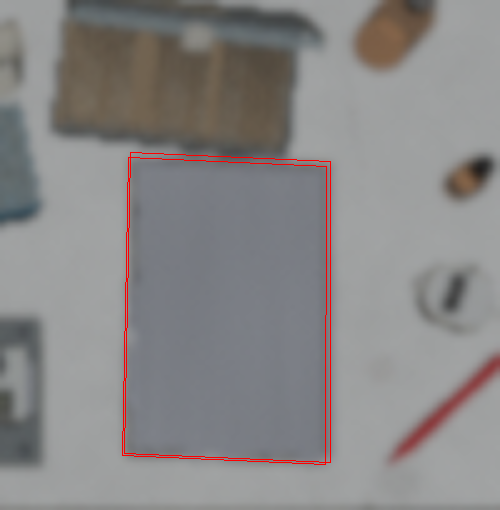

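View pics/b2b.png

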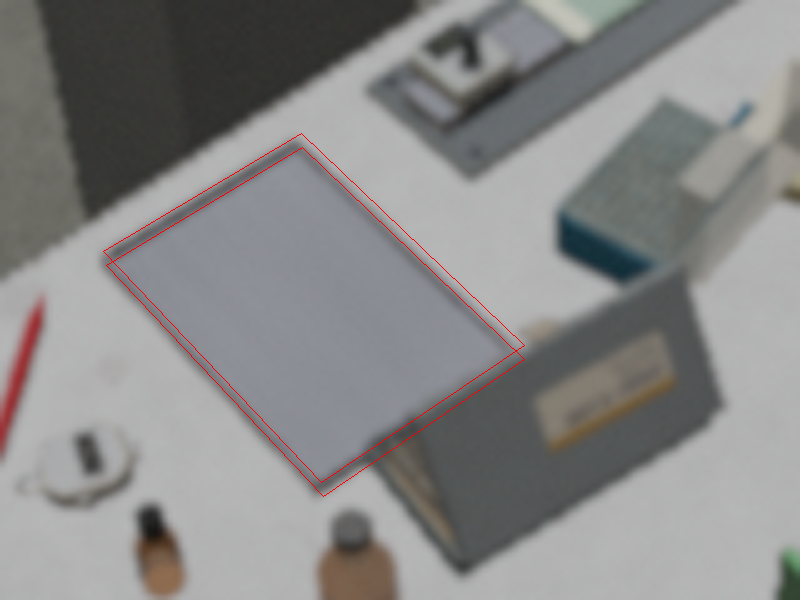

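```bash
cat >> h.py <<'E'
def pick_gauge(L,x=432.8,z=25,yoff=0):
    y=68-L/2+yoff; o=ori(PI/2); robot.move_ptp([x,y,100],o); grip(70)
    print("touch",robot.move_linear([x,y,z],speed=130,f_stop=12)); grip(0); here()
    robot.move_linear([x,y,110],speed=150); here()
def place_tray(pose,lx,z=5,dy=0):
    c,_,yw=pose; p=c+[lx*np.cos(yw)-dy*np.sin(yw),lx*np.sin(yw)+dy*np.cos(yw)]
    robot.move_ptp([*p,100],ori(PI/2+yw)); here()
    robot.move_linear([*p,30],speed=150); print("touch",robot.move_linear([*p,z],speed=60,f_stop=8)); here()
    grip(69); robot.move_linear([*p,90],speed=200); here()
E
python3 - <<'E'
from h import *
pick_gauge(94)
place_tray((np.array([494.,-277]),0,-.036),-52,z=5.0)
robot.move_ptp([400,150,110],ori(PI/2))
t,s=look("b3"); overlay(s,[],(150,195,310,315),5,"pics/b3a.png"); overlay(t,[],(300,160,400,262),5,"pics/b3b.png")
E
```

```text
touch False
t 46.24 tcp [433.6  20.8  25.8] yaw 1.571 w 59.5 F [-0.44  0.69  5.38]
t 46.96 tcp [432.1  21.1 109.4] yaw 1.571 w 59.7 F [ 0.58 -0.1  -1.44]
t 48.10 tcp [ 441.9 -273.8   99.5] yaw 1.535 w 59.0 F [-0.18  1.12 -1.06]
touch False
t 49.28 tcp [ 441.8 -275.     4.7] yaw 1.535 w 59.4 F [ 0.11  0.27 -0.75]
t 50.28 tcp [ 441.8 -274.9   89.6] yaw 1.535 w 68.8 F [0.31 0.42 0.17]
```

View pics/b3a.png

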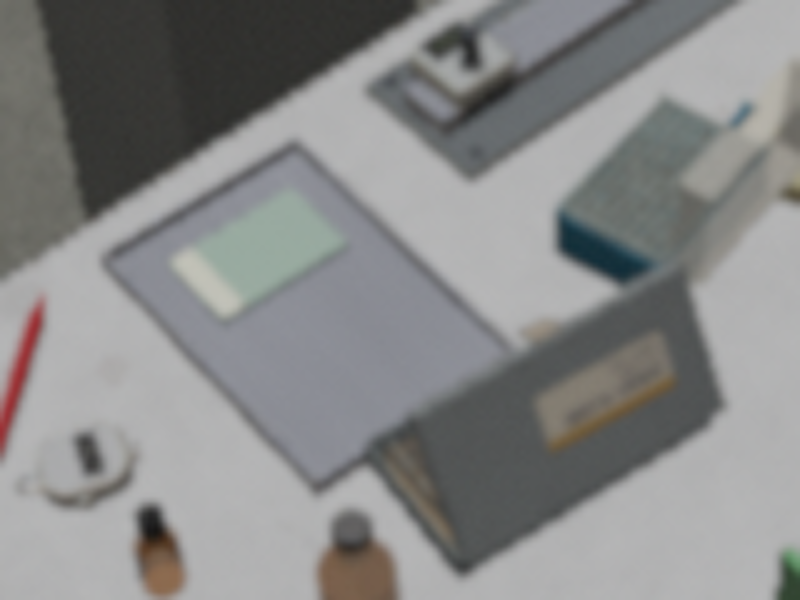

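View pics/b3b.png

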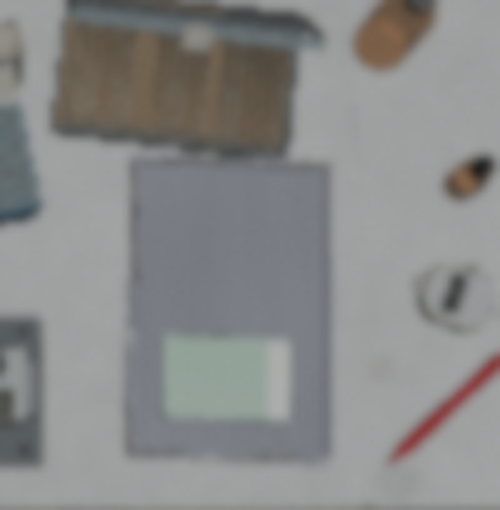

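The near plate is flat in the tray at about (227,378) in the zoomed top view. Next is the middle plate.

Run:
```python
from h import *
pick_rack(477.3,279.2,.045)
w=robot.current_gripper_width()*93
assert 57<w<62,w
place_gauge(y=17.0)
robot.move_linear([400,100,110],speed=300)
t,s=look("c1"); overlay(s,[],(215,130,375,250),5,"pics/c1a.png")
```

```text
touch False
t 53.79 tcp [478.1 279.4  14. ] yaw 1.616 w 59.2 F [-0.26 -0.87  3.88]
t 54.59 tcp [476.5 278.9 109.2] yaw 1.616 w 59.4 F [-0.17 -0.13 -1.63]
t 55.62 tcp [434.3  17.5 109.8] yaw 1.571 w 59.6 F [ 1.   -0.11 -1.55]
touch True
t 56.78 tcp [433.7  17.   18.7] yaw 1.571 w 59.6 F [0.6  0.37 3.05]
t 57.83 tcp [433.6  17.1 109.5] yaw 1.571 w 70.1 F [ 0.17  0.14 -0.68]
```

View pics/c1a.png

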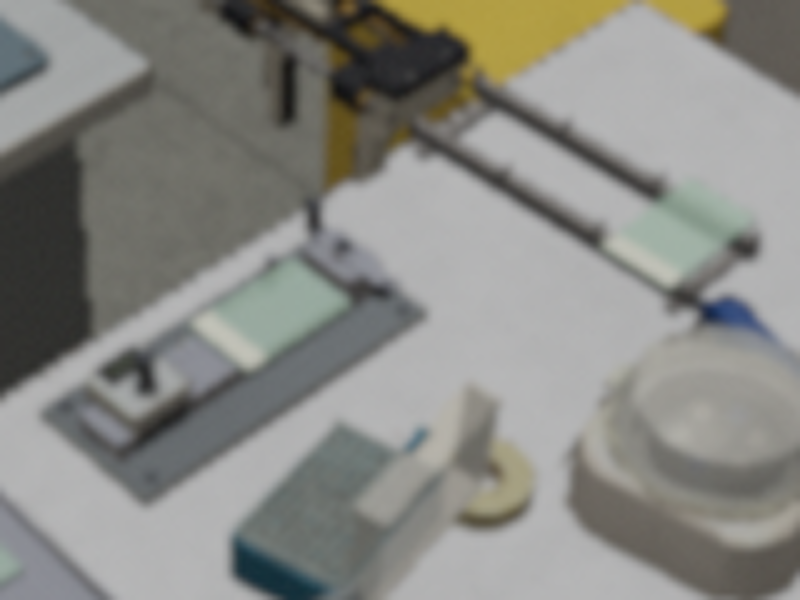

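```bash
cat >> h.py <<'E'
def jaw_in(fast=25,Fstop=-7.0,trs=(28,30,31,32,33,34,35,36,37,38,39,40,40.7,41.4)):
    robot.move_ptp([JX,J0,100],ori(0)); grip(30); robot.move_linear([JX,J0,60.4],speed=150); grip(0); here()
    robot.move_linear([JX,J0+fast,60.4],speed=50)
    for tr in trs:
        robot.move_linear([JX,J0+tr,60.4],speed=15)
        fs=[]
        for _ in range(4): fs.append(robot.current_contact_force()[1]); robot.sleep(.02)
        a=robot.current_tcp_pos()[1]-J0; F=np.mean(fs)
        print("cmd %.1f travel %.2f Fy %.2f"%(tr,a,F))
        if F<Fstop: break
    robot.sleep(.4); here(); return a,F
E
python3 - <<'E'
from h import *
swing(0.02,1.63)
print(jaw_in())
s=Cam("side"); cv2.imwrite("pics/c2.png",zoom(s.img,215,160,305,235,8))
E
```

```text
t 64.33 tcp [434.2 111.9  56. ] yaw 1.518 w 15.4 F [-0.29  0.68 -0.68]
t 67.22 tcp [441.8 -99.   61.2] yaw -0.000 w 11.8 F [0.6  2.62 5.99]
cmd 28.0 travel 27.05 Fy -2.45
cmd 30.0 travel 28.96 Fy -3.41
cmd 31.0 travel 29.88 Fy -3.04
cmd 32.0 travel 30.77 Fy -3.93
cmd 33.0 travel 31.62 Fy -4.21
cmd 34.0 travel 32.50 Fy -5.07
cmd 35.0 travel 33.46 Fy -5.36
cmd 36.0 travel 34.45 Fy -5.30
cmd 37.0 travel 35.45 Fy -5.47
cmd 38.0 travel 36.44 Fy -5.34
cmd 39.0 travel 37.37 Fy -5.64
cmd 40.0 travel 38.23 Fy -6.54
cmd 40.7 travel 38.77 Fy -7.23
t 72.53 tcp [442.  -60.2  61.2] yaw 0.001 w 11.6 F [-1.96 -7.23  5.71]
(np.float64(38.77014266297429), np.float64(-7.234455249680513))
```

View pics/c2.png

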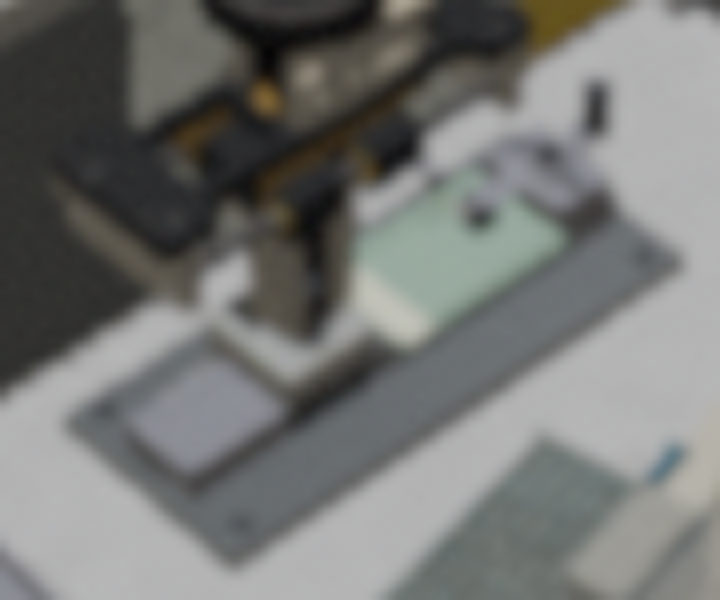

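The middle plate gave the same signature: a sliding plateau, then the anvil at about 37 mm of travel, so it is 94 mm. It goes in the tray.

Run:
```python
from h import *
jaw_back(); swing(1.60,-0.05)
t,s=look("c3"); print(tray_pose(t))
cv2.imwrite("pics/c3z.png",zoom(s.img,215,160,305,235,8))
pick_gauge(94); print(robot.current_gripper_width()*93)
t,s=look("c4"); overlay(s,[],(150,120,310,240),5,"pics/c4a.png")
```

```text
t 73.27 tcp [441.8 -99.   61.2] yaw -0.001 w 12.1 F [0.66 1.69 4.15]
stop True
t 79.16 tcp [404.5  83.2  56. ] yaw -3.097 w 15.9 F [ 0.54  4.24 -1.32]
(array([ 540.61669922, -279.41271973]), (140.16371154785156, 151.34544372558594), np.float64(-0.028727119204521232))
touch False
t 83.31 tcp [433.6  20.9  25.8] yaw 1.571 w 59.5 F [-1.08  0.32  5.55]
t 84.03 tcp [432.1  21.1 109.4] yaw 1.571 w 59.7 F [-0.02  1.21 -0.91]
59.68521568985556
```

View pics/c4a.png

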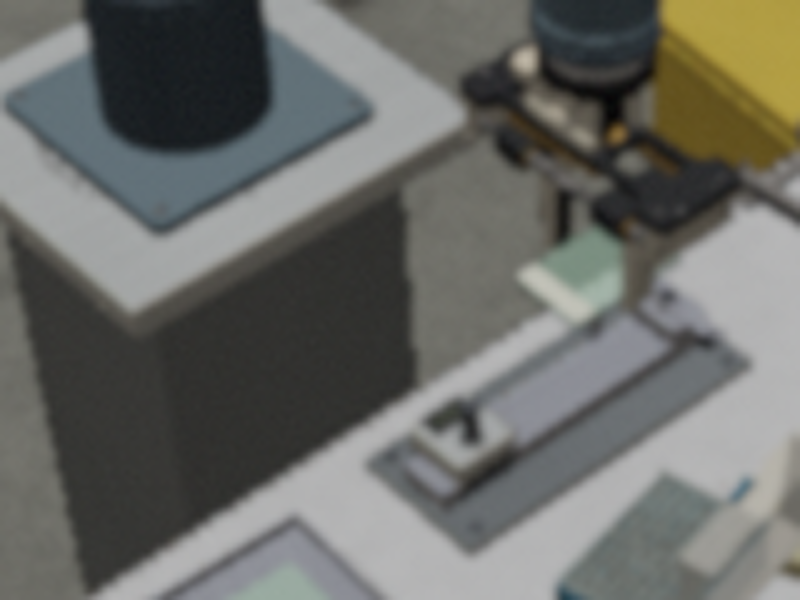

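View pics/c4t.png

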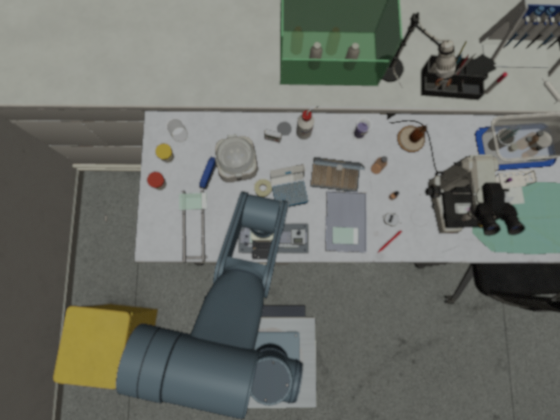

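The tray has not moved and the plate is held level. I'll place it in the far slot.

Run:
```python
from h import *
place_tray((np.array([494.,-277]),0,-.036),48,z=5.0)
robot.move_ptp([420,100,110],ori(PI/2))
t,s=look("c5"); overlay(s,[],(150,195,310,315),5,"pics/c5a.png"); overlay(t,[],(300,160,400,262),5,"pics/c5b.png")
here()
```

```text
t 85.34 tcp [ 541.7 -277.1   99.8] yaw 1.536 w 59.0 F [-1.13  0.53 -0.68]
touch False
t 86.53 tcp [ 541.8 -278.6    4.6] yaw 1.535 w 59.6 F [-0.05 -0.27 -0.74]
t 87.53 tcp [ 541.6 -278.5   89.6] yaw 1.535 w 68.9 F [-0.53  0.01 -0.14]
t 89.10 tcp [420.9  99.2 109.9] yaw 1.569 w 69.0 F [ 0.65 -0.14 -0.27]
```

View pics/c5a.png

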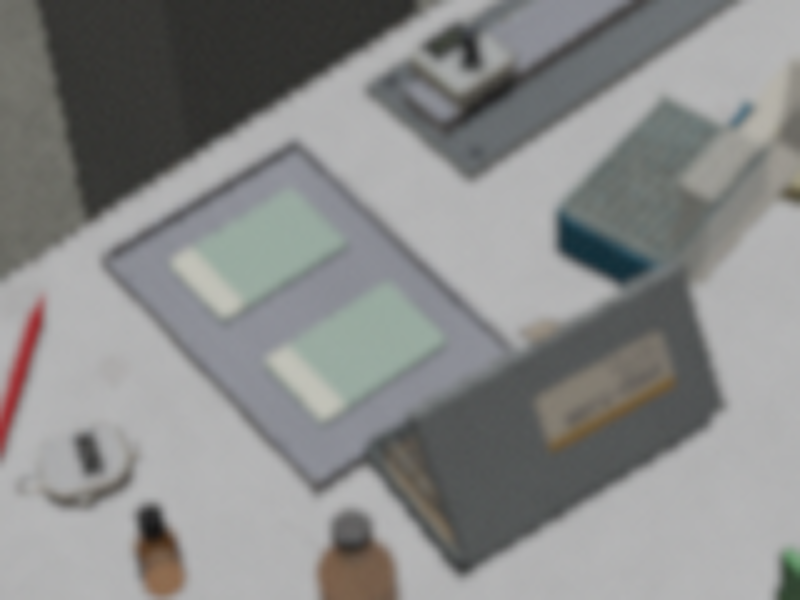

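View pics/c5b.png

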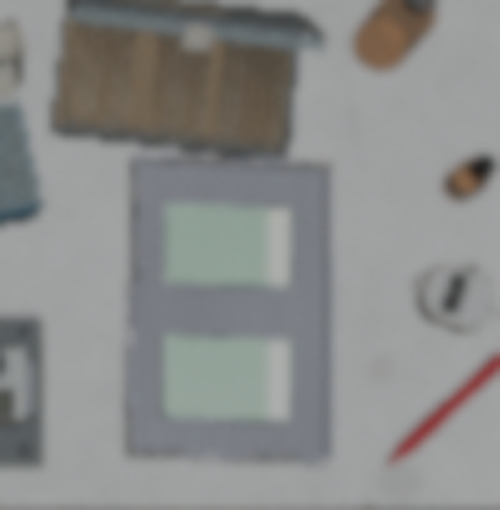

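Run:
```python
from h import *
pick_rack(562.2,283.2,.048)
w=robot.current_gripper_width()*93
assert 57<w<62,w
place_gauge(y=15.5)
w=robot.current_gripper_width()*93
robot.move_linear([400,100,110],speed=300)
t,s=look("d1"); overlay(s,[],(215,130,375,250),5,"pics/d1a.png")
```

```text
touch False
t 91.20 tcp [563.1 283.4  14.1] yaw 1.619 w 59.3 F [0.16 0.42 2.61]
t 92.00 tcp [561.4 283.  109. ] yaw 1.619 w 59.9 F [-0.11  0.28 -1.93]
t 93.14 tcp [434.9  15.8 110.1] yaw 1.571 w 59.3 F [ 0.41  0.3  -0.53]
touch True
t 94.29 tcp [433.8  15.5  18.9] yaw 1.571 w 59.4 F [-0.13  0.84  3.68]
t 95.34 tcp [433.6  15.6 109.5] yaw 1.571 w 70.0 F [0.27 0.73 0.98]
```

View pics/d1a.png

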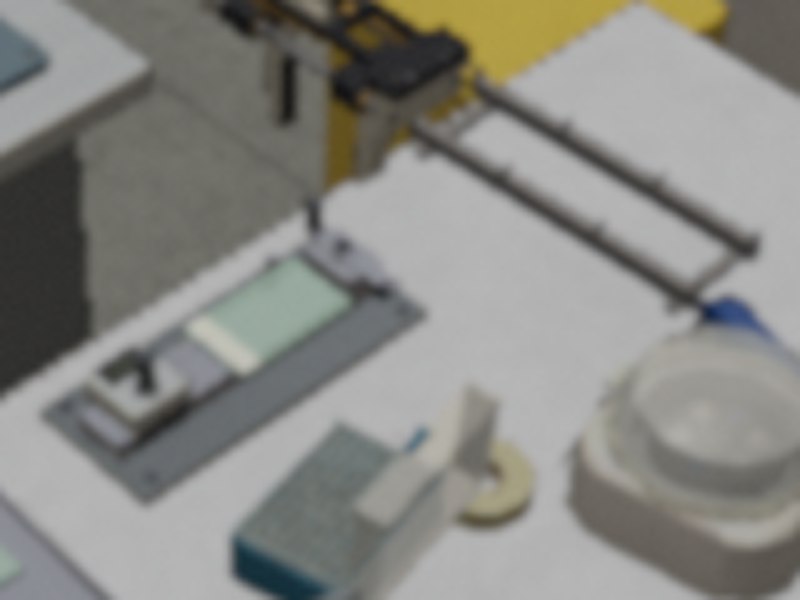

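Run:
```python
from h import *
swing(0.02,1.63)
print(jaw_in(fast=22,trs=(25,27,28,29,30,31,32,33,33.7,34.3,34.9,36,37,38,39,40,40.7,41.4)))
s=Cam("side"); cv2.imwrite("pics/d2.png",zoom(s.img,215,160,305,235,8))
```

```text
t 101.83 tcp [434.3 112.   56.1] yaw 1.518 w 15.2 F [-1.25  1.73 -0.07]
t 104.73 tcp [441.8 -99.   61.1] yaw -0.000 w 11.4 F [-0.    0.94  5.71]
cmd 25.0 travel 24.04 Fy -2.76
cmd 27.0 travel 25.85 Fy -3.41
cmd 28.0 travel 26.62 Fy -4.30
cmd 29.0 travel 27.46 Fy -5.19
cmd 30.0 travel 28.44 Fy -5.17
cmd 31.0 travel 29.43 Fy -5.18
cmd 32.0 travel 30.42 Fy -5.04
cmd 33.0 travel 31.33 Fy -5.57
cmd 33.7 travel 31.91 Fy -6.09
cmd 34.3 travel 32.37 Fy -6.86
cmd 34.9 travel 32.89 Fy -7.18
t 109.34 tcp [442.  -66.1  61.2] yaw 0.001 w 11.5 F [-1.1  -6.51  5.32]
(np.float64(32.888333018730066), np.float64(-7.181755597302923))
```

View pics/d2.png

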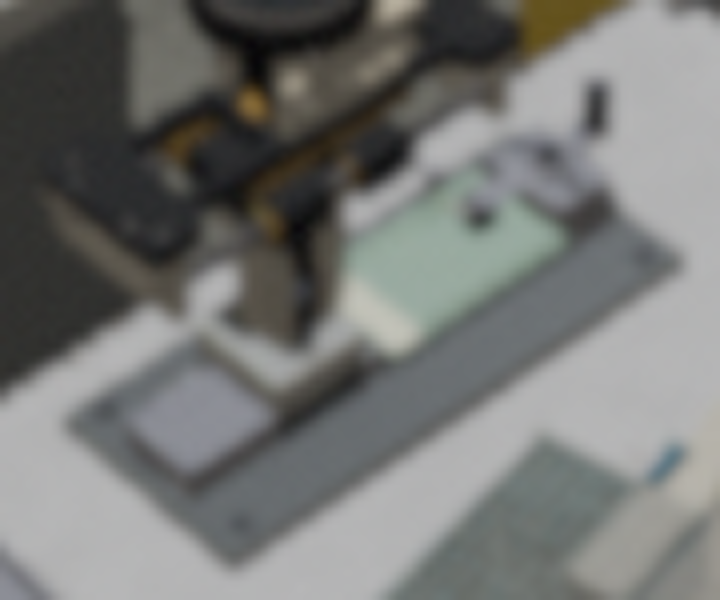

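Force rises at 31.3 mm of travel, 6 mm earlier than the other two, so this plate is 100 mm. It goes back on the rack.

Run:
```python
from h import *
jaw_back(); swing(1.60,-0.05)
pick_gauge(100,z=18.6); w=robot.current_gripper_width()*93; print(w)
assert 57<w<62
x,y,yw=562.2,283.2,.048
robot.move_ptp([x,y,110],ori(PI/2+yw)); here()
t,s=look("d3"); overlay(s,[],(240,80,400,200),5,"pics/d3a.png")
```

```text
t 110.00 tcp [441.8 -99.   61.2] yaw -0.001 w 11.9 F [-0.26  1.86  5.4 ]
stop True
t 115.89 tcp [404.6  83.2  56. ] yaw -3.097 w 15.5 F [ 1.26  4.88 -0.66]
touch False
t 119.99 tcp [433.6  17.9  19.4] yaw 1.571 w 59.7 F [-0.38  0.17  5.47]
t 120.75 tcp [432.1  18.2 109.3] yaw 1.571 w 59.3 F [-0.01 -0.1  -0.24]
59.32290587374417
t 121.88 tcp [561.8 281.9 109.5] yaw 1.618 w 59.5 F [-0.45 -0.24 -1.46]
```

View pics/d3a.png

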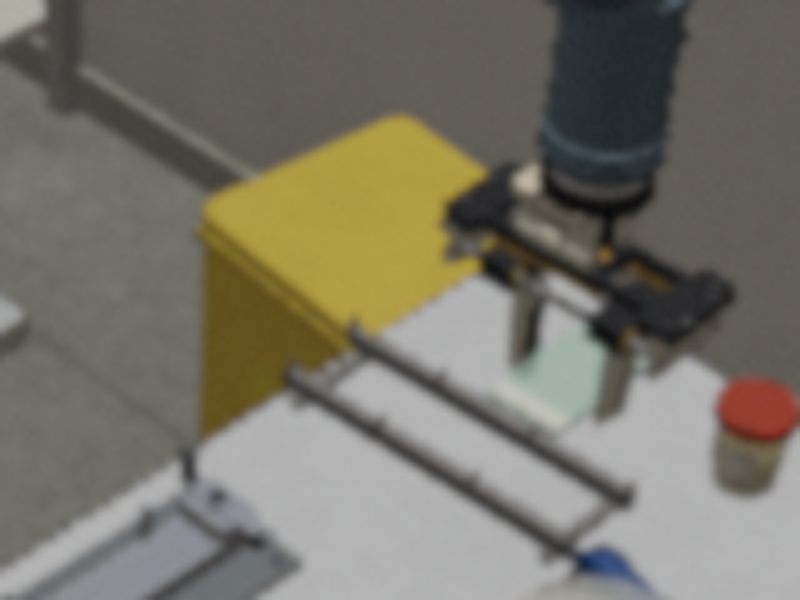

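Run:
```python
from h import *
x,y=562.2,283.2
robot.move_linear([x,y,35],speed=150); print(robot.move_linear([x,y,13.2],speed=40,f_stop=5)); here()
grip(69); robot.move_linear([x,y,110],speed=200)
robot.move_ptp([330,-120,200],ori(PI/2)); here()
t,s=look("e1"); overlay(s,[],(270,120,390,210),6,"pics/e1a.png"); overlay(s,[],(150,160,310,280),5,"pics/e1b.png"); overlay(t,[],(140,160,240,262),5,"pics/e1c.png")
print(greens(t,(165,180,225,262)))
```

```text
True
t 123.15 tcp [561.9 283.2  14.1] yaw 1.619 w 59.4 F [1.24 0.49 2.68]
t 125.94 tcp [ 330.5 -119.9  199.9] yaw 1.571 w 68.5 F [-0.37 -0.04  0.1 ]
[(array([560.5378418 , 291.97460938]), (61.22151184082031, 83.05440521240234), np.float64(0.0409233275714589)), (array([629.19665527, 245.70957947]), (27.175567626953125, 29.526418685913086), np.float64(0.007318307898740251))]
```

View pics/e1a.png

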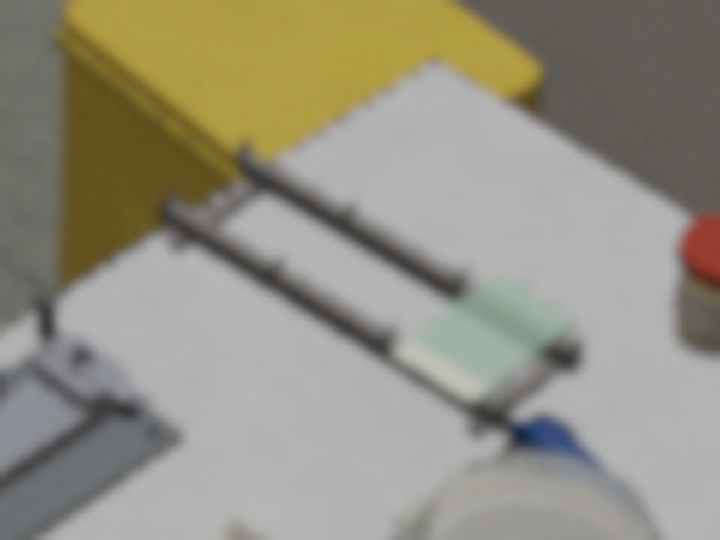

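View pics/e1b.png

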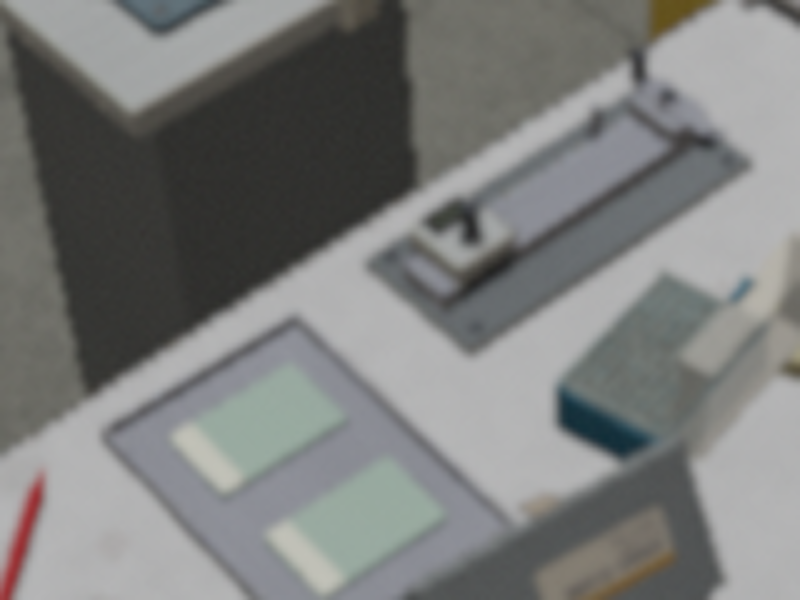

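View pics/e1c.png

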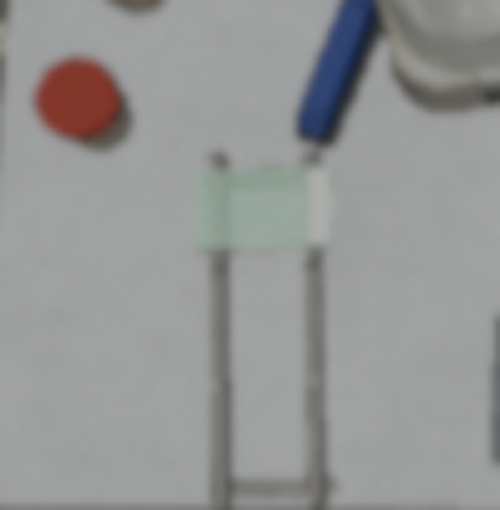

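View pics/e1t.png

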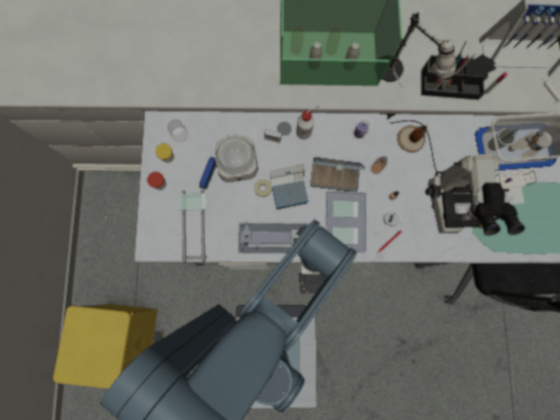

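The far plate is back on both rails within 2 mm of its original pose, with both short plates in the tray. The jaw is fully back, the clip is parked, and the bystanders have not visibly moved.

Run:
```python
from h import *
print(robot.hand_in()); here()
```

```text
the job is handed in; nothing more can be done
None
the job is handed in; nothing more can be done
```

All three plates are measured and put away, and the job was handed in at about 126 s of the 210 s allowed.

| Plate | Jaw travel where the plate met the anvil (force started to rise) | Length | Put away |
|---|---|---|---|
| Nearest | about 37 mm | 94 mm | tray |
| Middle | about 37 mm | 94 mm | tray |
| Farthest | about 31 mm | 100 mm | rack |

The camera agreed on the lengths: the clear part of the farthest plate looked about 6 mm longer than on the other two.

**How the readings were taken:** each plate lay square under the clip pad. The sprung tip ended about 5 mm in, slightly past the halfway mark of 4 mm. The plates slid on the bed with more drag than I expected, about 2 N, so I pressed a little further to be sure each one was against the anvil. The push on the jaw stayed below 8 N, jaw friction included.

**Last checks:**
- The two short plates lie flat in the tray.
- The full-length plate lies across both rails, within 2 mm of where it started.
- The jaw is at its back stop and the clip is parked.
- The cup, marker and counter look unmoved.

The tray had been knocked about 2 cm during the run, so I located it again before placing a plate in it. I noticed no slackening of the grip. No check failed or disagreed.

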